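Take the pulse oximeter out of the lidded tub

ROBOT

A 7-joint arm with a two-finger parallel gripper is mounted at the origin on a cart in front of the work surface, level with it; the furniture and walls round the work are solid. World frame = base frame: x ahead of the robot, y to its left, z up, the work surface at z = 0. Lengths are in m, angles in degrees, forces in N, time in s.
With the tool pointing down it reaches from about 0.425 to 0.875 m from the base axis. Payload 4.7 kg.
Tool frame: the origin (TCP) lies on the centre line of the jaws, within the pads' length; the fingertips stand 14 mm ahead of it and the grasp point (between the pads) lies 5 mm behind it; z points along the fingers, y is the line along which they close (so a half turn about z gives the same grasp; the last joint's range is limited). The gripper opens to 87 mm and grips with 3 to 60 N. Pads are 19 mm wide; open, the fingers measure 117 mm over their backs; the gripper's body (75 mm by 190 mm) begins 51 mm behind the grasp point.
Start: joints at [-63.879, 18.392, -4.016, 83.108, 1.295, 78.541, -3.26], TCP at [0.278, 0.588, 0.199] pointing down, gripper open.
Joint ranges: [-163.93, 163.93], [-17.29, 119.83], [-79.2, 71.16], [3.27, 140.29], [-89.18, 269.18], [5.43, 117.66], [-154.24, 154.24]. Speed limits (degrees/s): [147.25, 147.25, 180, 180, 180, 180, 180].

INTERFACE

Orientations are given as [roll, pitch, yaw] about the fixed x, y, z axes, in that order (R = Rz(yaw) Ry(pitch) Rx(roll)).
In Python, from cell import env gives the robot as it stands.
- The arm moves only by the tool jog_arm, never from a script. Its argument "motion" is a list that holds one entry, the list of rows, each a list of 7 numbers: the shift along the tool's x, y, z in units of 0.1 m (1.0 is 0.1 m), then the turn, a rotation vector about the tool's x, y, z in units of 180 degrees (1.0 is 180 degrees), then the closure, from 0 (fully open) to 1 (shut). A call has 1 to 5 rows; each row is the pose to reach, as a shift and turn from the pose commanded when the call began, along the tool's axes at that moment, turning the shorter way round; what a row does not reach only later rows make up. A row lasts 1/10 s, in which the tool goes at most 50 mm and 8.59 degrees, less where a joint would pass 70% of its speed; a pose out of reach is approached as far as the arm can. A call with a number of a shift or a turn outside -1 to 1 is refused whole. A call with a gripper value outside its range is refused whole. The fingers move at their own pace and stop on an object; "grip_force" is the grip in N (left out, the last holds). Time passes only in rows, so rows that repeat a pose let the fingers close. It gives the time, the measured TCP pose, the force, the opening and the grip force at its end, in the units of the state.
- env.get_obs(): the state, without advancing time (a new reading comes with each control period).
- env.read_camera(name): name is "side" or "top"; returns (picture, depth): 420x560x3 uint8, red, green, blue; 420x560 float32, m along the optical axis (not along the pixel's ray), 0 where there is no reading.
- env.camera_info(name): a dict with "camera_matrix" (3x3 intrinsics, pixels), "k1" (the pictures are not rectified: a ray, as slopes to the right and down, at radius r is drawn at 1 + k1 r^2 times it, then the intrinsics apply), "origin" and "orientation" of the camera in the world. Camera axes: x right, y down, z forward; pixel columns grow to the right and rows downward; lengths in m; the calibration is good to about 2 mm. A picture is of the moment at which its call begins. camera_info takes no time and is no camera call.
- env.sign_off(): hands the job in; it is judged then, once.
The state is a dict: "time_s": time; "qpos": joint angles; "joint_velocities": joint speeds; "effort": joint torques, N m; "tool_pos": TCP position; "tool_rot": TCP orientation; "force": force on the tool from outside, world axes, zero at the start; "wrist_torque": the same for the moment, N m; "grip_width": finger opening in m; "grasp_force": force on a finger pad.
Only numpy, scipy, OpenCV 4.12 (cv2) and the standard library are available. Lean on these libraries where they do the work, as an engineer would, in place of code of your own. Each camera call takes 0.05 s, during which the arm holds its last target. There are 200 camera calls.

TASK

Tip the blue lid of the white tub up by its front lip until it stands on its rear edge, leaning back on the wire rest behind the tub, and let go of it there; then lift it off by the lip and stand it on edge, lip uppermost, in the middle of the slot of the grey lid rack behind the printer. Then lift the blue-and-white pulse oximeter out of the tub and set it down gently, upright and wholly on the blue notebook. Drop nothing, and leave the things round about where they are.

Things in the scene. Friction and masses are not known exactly. Their poses are not given: they have to be found in the camera images.
- tub: White open-topped tub, fixed. Origin: centre of the underside of the box part, z up; its front faces its own -x, roughly towards the robot. Outside 110 (x) x 150 (y) x 70 mm high, walls 4 mm, inner floor (grey) 22 mm above the worktop, inside 102 x 142 mm. Behind the rear wall (x = 55 to 95 mm) a solid ledge as wide as the tub, 48 mm high.
- tub_rest (a point): Middle of the lid rest's crossbar: a steel wire hoop, wire diameter 8 mm, rising from the tub's rear ledge in the tub's plane x = 85 mm, y = -55 to +55 mm; crossbar centre 145 mm above the worktop. Axes as the tub.
- lid: Blue rigid plastic lid, 100-210 g, loose on the rim: no handle, hinge or latch. Origin: plate underside, over the centre of the tub's mouth (70 mm above the worktop when seated); x to the rear edge, z out of the top. Plate 5 mm thick, x -75 to +65, y -77 to +77 mm: overhangs the front wall by 20 mm (the lip), the rear by 10. Plug below: x +-48, y +-68, 8 mm deep, 3 mm play in the mouth.
- lid_front (a point): Middle of the lid's front (lip) edge, 75 mm in front of the lid's origin; axes as the lid. The foremost 16 mm of the lip is 9 mm thick (lid z -4 to +5 mm); this point is at half that thickness. Raised by the lip, the lid turns about the top of the tub's rear wall.
- lid_rear (a point): Middle of the lid's rear edge, 65 mm behind its origin, at half the plate's thickness; axes as the lid. Once the lid is past vertical this edge drops behind the rear wall and the lid leans back some 10 to 15 degrees on the wire crossbar, with the lip uppermost about 190 mm above the worktop.
- rack: Grey lid rack, fixed, behind the printer. Origin: centre of its underside. Base 72 (x) x 150 (y) mm, 8 mm thick; two upright dividers 5 mm thick, tops 66 mm above the worktop, with stiffening ribs outside, leave a centred slot 32 mm wide that runs along the rack's y axis, open at the top and both ends; slot floor 8 mm above the worktop.
- notebook: Closed dark blue notebook lying flat, fixed in place to the left of the printer, 210 (x) x 152 (y) mm, top 11 to 14 mm above the worktop. Origin: centre of its underside.
- oximeter: Blue-and-white fingertip pulse oximeter, about 60 g, lying on the inner floor of the tub under the lid. Rounded block 59 mm long, 33 mm wide, 30 mm high. Origin: centre of its underside, z up. Its long axis lies in its xy plane at +35 degrees (0.61 rad) from its x axis, towards y; the narrow width is across that.
- mug: White mug with a handle, 78 x 110 x 97 mm, bystander; origin at the centre of its underside.
- med_box: White standing medicine carton, 51 x 63 x 100 mm, bystander; origin at the centre of its underside.
- stapler: Red stapler, 64 x 116 x 37 mm, bystander; origin at the centre of its underside.
- tape_white: Roll of pale tape lying flat, 100 x 99 x 25 mm, bystander; origin at the centre of its underside.
- label_roll: Standing white label roll, diameter 90, height 60 mm, bystander; origin at the centre of its underside.
- med_bottle: Brown medicine bottle with a white cap, diameter 46, height 85 mm, bystander; origin at the centre of its underside.
- form_printer: The fixed beige printer between tub and notebook: 355 (x) x 410 (y) mm, top 207 mm above the worktop; origin about the middle of its underside, its rear 180 mm behind that. A wall shelf runs along the back of the worktop: front edge 335 mm behind this origin, underside 297, top 342 mm above the worktop, baskets on it. The rack stands in the gap between, with free space above.

How it is judged:
By the outcome, as a careful person would: the job done as asked, in the order asked, and still so for the second after the job is handed in, with the robot touching nothing.
It also fails if it takes over 72 s, if anything falls off the work surface, if the arm or the gripper's body presses on something with over 40 N, if the wrist force passes 120 N, or if a joint passes its speed limit or range.

## Working session

There is one attempt and no reset: what is moved stays moved. The work goes in short steps, Python scripts to look and compute and a tool call to move; the robot and the scene stay as the last step left them, time stands still between calls to the robot, and variables do not carry over. Pictures are saved under pics/ and viewed, at most 10 in all, crops included, and the job is handed in when it is done.

Besides the shell and the picture viewer there is one more tool, called after ">>>" as name(argument=value, ...), one argument or row to a line, values as JSON. jog_arm: Moves the arm, as the interface text tells. Shifts and turns lie within -1 to 1; 1 stands for 0.1 m of shift or 180 degrees of turn. Its arguments: {"type":"object","properties":{"motion":{"type":"array","items":{"type":"array","items":{"type":"array","items":{"type":"number"}}}},"grip_force":{"type":"number"}},"required":["motion"]}

```bash
ls; mkdir -p pics
cat > h.py <<'E'
import numpy as np, cv2
from scipy.spatial.transform import Rotation as R
from cell import env
def cam(n):
    i=env.camera_info(n); K=np.array(i["camera_matrix"]); o=np.array(i["origin"]); q=i["orientation"]
    return K,i["k1"],o,R.from_euler('xyz',q,degrees=True).as_matrix()
def rays(n,uv):
    K,k1,o,M=cam(n); uv=np.atleast_2d(uv).astype(float)
    d=(uv-K[:2,2])/[K[0,0],K[1,1]]; s=d.copy()
    for _ in range(10): s=d/(1+k1*(s**2).sum(1,keepdims=True))
    return o,np.c_[s,np.ones(len(s))]@M.T
def onplane(n,uv,z):
    o,d=rays(n,uv); return o+d*((z-o[2])/d[:,2])[:,None]
def proj(n,P):
    K,k1,o,M=cam(n); p=(np.atleast_2d(P)-o)@M; s=p[:,:2]/p[:,2:]
    s=s*(1+k1*(s**2).sum(1,keepdims=True)); return s*[K[0,0],K[1,1]]+K[:2,2]
def cloud(n,depth):
    v,u=np.indices(depth.shape); o,d=rays(n,np.c_[u.ravel(),v.ravel()])
    P=o+d*depth.reshape(-1,1); P[depth.ravel()==0]=np.nan; return P.reshape(*depth.shape,3)
def shot(n,tag):
    im,d=env.read_camera(n); cv2.imwrite(f"pics/{tag}.png",im[:,:,::-1]); np.savez(f"pics/{tag}.npz",im=im,d=d); return im,d
E
python3 - <<'E'
from h import *
for n in("top","side"): print(env.camera_info(n)); shot(n,n+"0")
print(env.get_obs())
E
```

```text
pics
{'camera_matrix': array([[428.51923069,   0.        , 282.06438846],
       [  0.        , 428.51923069, 212.56028473],
       [  0.        ,   0.        ,   1.        ]]), 'k1': -0.009254652478119196, 'origin': array([ 0.24625804, -0.0273698 ,  1.62295193]), 'orientation': array([-169.76197923,    0.25314528,  -89.17915154])}
{'camera_matrix': array([[385.82098084,   0.        , 281.33378112],
       [  0.        , 385.82098084, 206.740303  ],
       [  0.        ,   0.        ,   1.        ]]), 'k1': 0.0030412058413787227, 'origin': array([-0.17085567, -1.0943123 ,  1.22186042]), 'orientation': array([-130.7459848 ,   -0.81117947,  -30.59908744])}
{'time_s': 0.1, 'qpos': array([-63.87987642,  18.43460298,  -4.01491378,  83.16781955,
         1.29729824,  78.54017508,  -3.26226932]), 'joint_velocities': array([-0.0098896 , -0.05179974,  0.00576901, -0.20176873, -0.01563741,
        0.03935859, -0.03131731]), 'effort': array([-3.22266960e-04, -4.92571521e+01, -4.05949373e-01, -3.13399422e+01,
       -6.43239054e-02,  3.94800352e-02,  8.90838737e-05]), 'tool_pos': array([0.27774869, 0.58708439, 0.19807403]), 'tool_rot': array([-1.79902759e+02,  7.86800085e-03,  1.54687079e+02]), 'force': array([ 0.33112307,  0.77244182, -0.05671284]), 'wrist_torque': array([0.02100503, 0.02963833, 0.00338313]), 'grasp_force': 0.0, 'grip_width': 0.08681905320668212}
```

View pics/top0.png

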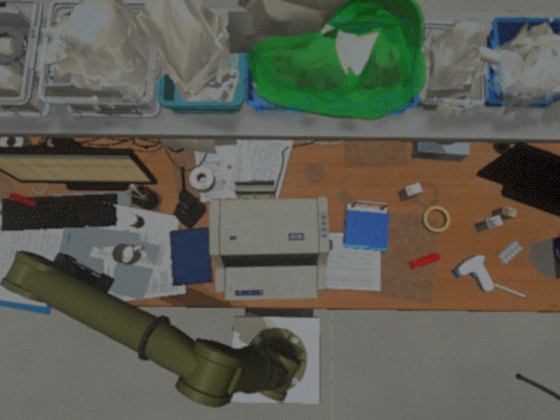

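View pics/side0.png

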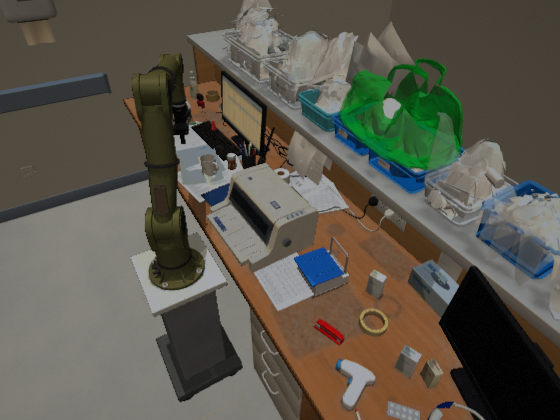

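Run:
```python
from h import *
t=np.load("pics/top0.npz"); s=np.load("pics/side0.npz")
a=cv2.resize(t['im'][165:285,160:400],None,fx=3.3,fy=3.3,interpolation=cv2.INTER_CUBIC)
cv2.imwrite("pics/c1.png",cv2.convertScaleAbs(a[:,:,::-1],alpha=1.5))
C={n:cloud(n,q['d']) for n,q in(("top",t),("side",s))}
np.set_printoptions(precision=4,suppress=True)
for n,q in(("top",t),("side",s)):
    h=cv2.cvtColor(q['im'],cv2.COLOR_RGB2HSV); P=C[n]
    print(n,"hsv lid",h[228,367] if n=="top" else h[266,318])
    m=((h[...,0]>100)&(h[...,0]<118)&(h[...,1]>150)&(h[...,2]>60))
    for nm,(x0,x1,y0,y1,z0,z1) in {"lid":(.4,.9,-.5,-.15,.065,.095)}.items():
        k=m&(P[...,0]>x0)&(P[...,0]<x1)&(P[...,1]>y0)&(P[...,1]<y1)&(P[...,2]>z0)&(P[...,2]<z1)
        pts=P[k]; print(k.sum(),np.median(pts,0))
        v,u=np.nonzero(k); W=onplane(n,np.c_[u,v],.075)[:,:2]
        r=cv2.minAreaRect(W.astype(np.float32)); print(r, cv2.boxPoints(r))
    # dep residual on worktop
    k=(P[...,2]>.02)&(P[...,2]<.3)&(P[...,0]>.78)&(P[...,0]<.95)&(P[...,1]>-.15)&(P[...,1]<.35)
    print("behind printer",n)
    v,u=np.nonzero(k)
    for zz in(.03,.066): pass
    H,e=np.histogram(P[k][:,2],bins=14);print(H,e)
P=C["top"];
for r in range(176,204,2): print(r,' '.join("%4d"%(1000*z) for z in P[r,226:290:3,2]))
print(P[190,226],P[190,288],P[176,255],P[202,255])
```

```text
top hsv lid [108 177 141]
1376 [ 0.4682 -0.3261  0.0763]
((0.46603602170944214, -0.32381847500801086), (0.14829513430595398, 0.13060973584651947), 85.31388092041016) [[ 0.3949 -0.3924]
 [ 0.5251 -0.4031]
 [ 0.5372 -0.2553]
 [ 0.407  -0.2446]]
behind printer top
[36 30 35 29 38 33 25 24 26 26 31 25 13  4] [0.0203 0.0259 0.0314 0.037  0.0426 0.0481 0.0537 0.0593 0.0648 0.0704
 0.076  0.0815 0.0871 0.0927 0.0982]
side hsv lid [107 225 145]
1030 [ 0.4654 -0.3309  0.077 ]
((0.46712779998779297, -0.3268272280693054), (0.1523587703704834, 0.1402822881937027), 86.41746520996094) [[ 0.3924 -0.3985]
 [ 0.5324 -0.4072]
 [ 0.5419 -0.2552]
 [ 0.4019 -0.2464]]
behind printer side
[156 141 167 156 139 165 146 170 163 119  61  60  74  34] [0.02   0.0317 0.0434 0.0551 0.0668 0.0785 0.0902 0.1019 0.1136 0.1253
 0.137  0.1486 0.1603 0.172  0.1837]
176    1   10    4    9    7    1    8   11    1    4   13    0    7    5    5    9    6    4   11    8   -2    0
178    2   14    9    1    3    5    7    6    6    4    6    5    0    3    4    0    2    4    4    4   -3    3
180    9    7    0    1    5    0    7    9   59   71   68   68   66   65   70   69    0    6    3    8   -5   -1
182    5    7   11   60   59   53   56   57   54   53   48   52   51   51   54   46   51   20    7    3    4    3
184    0   11    1    2   18   23   26   27   23   23   20   22   23   18   19   15   15   18    7    4    6    1Traceback (most recent call last):
  File "<stdin>", line 23, in <module>
  File "<stdin>", line 23, in <genexpr>
ValueError: cannot convert float NaN to integer
```

View pics/c1.png

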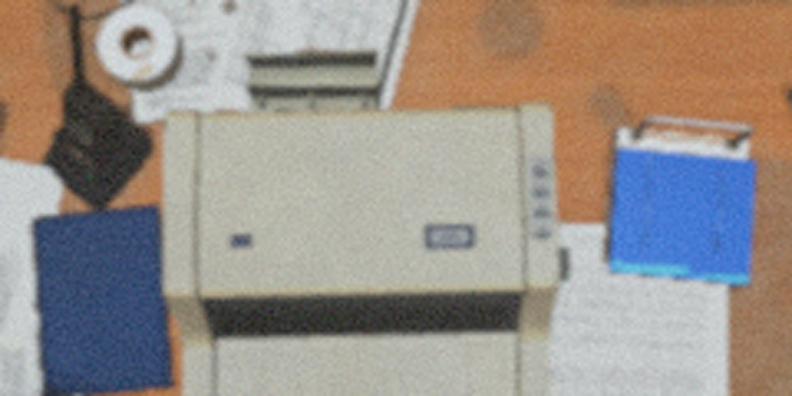

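Run:
```python
from h import *
t=np.load("pics/top0.npz"); s=np.load("pics/side0.npz")
T=t['im'];S=s['im']
a=cv2.resize(T[176:204,226:290],(400,175),interpolation=cv2.INTER_CUBIC)
b=cv2.resize(T[198:262,335:399],(400,400),interpolation=cv2.INTER_CUBIC)
c=cv2.resize(S[130:260,200:330],(400,400),interpolation=cv2.INTER_CUBIC)
d=cv2.resize(S[240:300,260:357],(400,175),interpolation=cv2.INTER_CUBIC)
m=np.vstack([np.hstack([a,d]),np.hstack([b,c])])
cv2.imwrite("pics/m1.png",cv2.convertScaleAbs(m[:,:,::-1],alpha=1.4))
np.set_printoptions(precision=4,suppress=True)
P=cloud("top",t['d'])
for r in range(176,202): print(r,T[r,255],' '.join("%4d,%3d"%(1000*P[r,c,0],1000*P[r,c,2]) for c in (240,250,260,270) if P[r,c,0]==P[r,c,0]))
for r in (181,182,183,186,188,190):print(r,' '.join("%d"%T[r,c].mean() for c in range(226,286)))
print(onplane("top",[[226,180],[285,180]],.066))
```

```text
176 [129 130 131]  682,  0  682,  1  681,  6  683,  1
177 [124 129 130]  675, 10  674, 15  678,  4  678,  5
178 [129 130 128]  675, -4  672,  6  673,  6  672, 12
179 [120 117 111]  670, -1  669,  4  670,  2  660, 43
180 [95 89 82]  664,  7  651, 59  649, 68  650, 68
181 [80 75 70]  645, 65  645, 65  646, 65  646, 66
182 [48 46 44]  644, 54  644, 54  644, 59  647, 48
183 [49 49 45]  645, 35  642, 46  646, 34  647, 34
184 [52 57 52]  642, 30  644, 23  646, 19  645, 23
185 [78 77 72]  644,  7  643, 10  644, 11  644, 12
186 [102 103  92]  640,  8  640,  7  640, 10  639, 17
187 [107 109  97]  635, 11  635, 13  638,  4  637,  9
188 [110 113 100]  631,  9  631, 14  633,  7  634,  3
189 [117 118 104]  626, 15  627, 11  628, 11  628, 13
190 [108 108  99]  609, 71  609, 71  612, 63  610, 71
191 [78 78 71]  607, 62  609, 58  609, 60  610, 57
192 [52 47 49]  607, 48  608, 46  609, 43  609, 42
193 [57 57 48]  607, 28  606, 35  608, 30  606, 40
194 [78 74 70]  605, 19  606, 21  611,  1  603, 35
195 [85 86 79]  603, 10  604,  8  605,  9  599, 38
196 [88 91 79]  599, 10  600, 12  600, 13  595, 35
19
[... 886 characters left out ...]
0 128 131 131 132 128 125 113 100 94 90 97 95 97 92 98 97 91 95 95 94 92 91 92 97 98 95 99 94 96 96 97 100 92 98 95 98 94 97 95 98 95 95 96 99 103 107 103 84 98 126 131 122 104 88 88 89 93
188 134 133 124 124 128 128 126 123 126 113 100 102 101 104 100 104 106 99 108 107 107 104 101 106 104 106 107 107 106 107 109 112 107 110 108 104 110 109 108 104 112 103 103 106 104 107 103 103 100 91 78 109 135 128 118 95 89 84 89 88
190 137 134 128 137 132 131 122 118 109 97 86 87 90 92 91 97 97 99 100 100 101 104 105 99 105 107 107 102 108 105 96 95 103 99 101 102 103 101 101 103 109 99 105 102 102 103 100 94 79 70 96 128 134 117 103 88 89 95 90 91
[[ 0.6484  0.1953  0.066 ]
 [ 0.6513 -0.0257  0.066 ]]
```

View pics/m1.png

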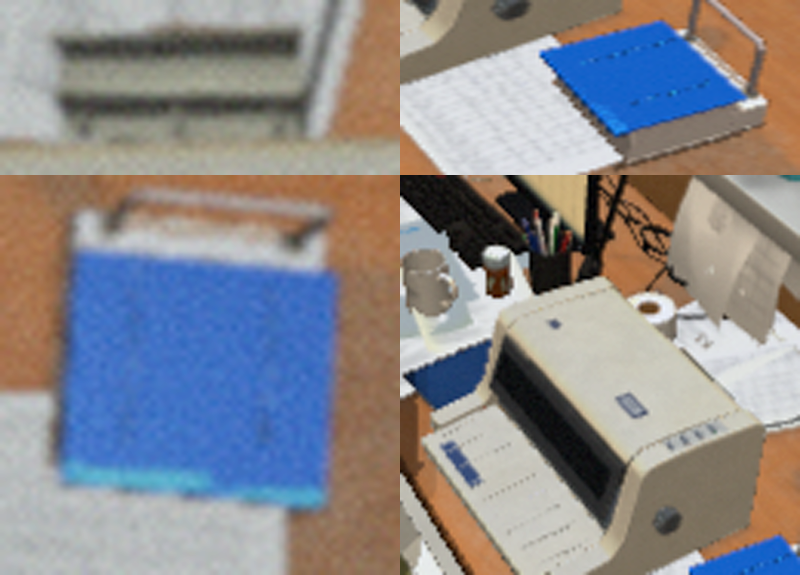

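Run:
```python
from h import *
np.set_printoptions(precision=3,suppress=True)
o=env.get_obs(); M=R.from_euler('xyz',o['tool_rot'],degrees=True).as_matrix(); p=o['tool_pos']
for n in("top","side"):
    q=np.load(f"pics/{n}0.npz"); P=cloud(n,q['d']).reshape(-1,3); L=(P-p)@M
    L=L[(np.abs(L[:,0])<.2)&(np.abs(L[:,1])<.2)&(L[:,2]<.03)&(L[:,2]>-.3)]
    print(n,len(L))
    for z in np.arange(-.3,.03,.02):
        k=L[(L[:,2]>=z)&(L[:,2]<z+.02)]
        if len(k): print("%.2f"%z,len(k),k[:,:2].min(0),k[:,:2].max(0))
# tub, notebook: refined
T=np.load("pics/top0.npz")
im=cv2.resize(T['im'],None,fx=4,fy=4,interpolation=cv2.INTER_CUBIC); h=cv2.cvtColor(cv2.GaussianBlur(im,(5,5),0),cv2.COLOR_RGB2HSV)
def up(v): return (np.asarray(v,float)+.5)/4-.5
def rect(m,z,n="top"):
    c=max(cv2.findContours(m.astype(np.uint8),0,cv2.CHAIN_APPROX_NONE)[0],key=cv2.contourArea)[:,0]
    W=onplane(n,up(c),z)[:,:2]; W0=W.mean(0)
    r=cv2.minAreaRect(((W-W0)*1000).astype(np.float32)); return np.array(r[0])/1000+W0,r[1],r[2]
def box(m,u0,u1,v0,v1):
    k=np.zeros_like(m); k[v0*4:v1*4,u0*4:u1*4]=m[v0*4:v1*4,u0*4:u1*4]; return k
m=(h[...,0]>85)&(h[...,0]<120)&(h[...,1]>110)&(h[...,2]>70)
print("lid",rect(box(m,335,400,195,265),.075))
m2=(h[...,0]>100)&(h[...,0]<130)&(h[...,1]>90)&(h[...,2]>25)
print("nb",rect(box(m2,160,216,220,300),.0125), h[250*4,190*4])
S=np.load("pics/side0.npz")
im=cv2.resize(S['im'],None,fx=4,fy=4,interpolation=cv2.INTER_CUBIC); h=cv2.cvtColor(cv2.GaussianBlur(im,(5,5),0),cv2.COLOR_RGB2HSV)
m=(h[...,0]>85)&(h[...,0]<120)&(h[...,1]>140)&(h[...,2]>70)
print("lid side",rect(box(m,270,360,240,300),.075,"side"))
print("printer rear pts",onplane("top",[[222,198],[240,198],[270,198],[310,198]],.205))
print("rack ends",onplane("top",[[234.5,181],[273,181]],.066),onplane("top",[[234.5,188],[273,188]],.008))
P=cloud("top",T['d']); print("shelf front", [P[r,255] for r in (130,133,136,138,140)])
```

```text
top 895
-0.30 22 [-0.035 -0.028] [-0.023  0.012]
-0.28 41 [-0.035 -0.031] [-0.019  0.007]
-0.26 55 [-0.037 -0.034] [-0.015  0.013]
-0.24 43 [-0.037 -0.035] [-0.011  0.011]
-0.22 49 [-0.037 -0.038] [-0.009  0.009]
-0.20 122 [-0.036 -0.052] [-0.004  0.009]
-0.18 20 [-0.021 -0.052] [-0.001 -0.03 ]
-0.16 86 [-0.034 -0.098] [0.002 0.092]
-0.14 281 [-0.036 -0.097] [0.004 0.095]
-0.12 165 [-0.037 -0.093] [0.005 0.081]
-0.10 11 [-0.036 -0.089] [-0.     0.084]
side 753
-0.30 47 [-0.037 -0.041] [ 0.01  -0.008]
-0.28 59 [-0.038 -0.043] [ 0.015 -0.002]
-0.26 63 [-0.039 -0.045] [0.017 0.002]
-0.24 54 [-0.039 -0.048] [0.021 0.004]
-0.22 60 [-0.038 -0.042] [0.025 0.013]
-0.20 75 [-0.039 -0.055] [0.022 0.015]
-0.18 46 [-0.027 -0.059] [ 0.019 -0.008]
-0.16 60 [-0.034 -0.096] [0.018 0.079]
-0.14 138 [-0.04  -0.105] [0.026 0.087]
-0.12 83 [-0.041 -0.094] [0.025 0.081]
-0.10 22 [-0.039 -0.09 ] [0.027 0.077]
-0.08 16 [-0.014 -0.063] [0.008 0.049]
-0.06 16 [-0.013 -0.06 ] [ 0.006 -0.042]
-0.04 14 [-0.013 -0.058] [ 0.009 -0.046]
lid (array([ 0.465, -0.324]), (153.56236267089844, 138.3263702392578), 85.14252471923828)
nb (array([0.368, 0.326]), (203.34434509277344, 138.9016571044922), 7.158931732177734) [108 127  76]
lid side (array([ 0.466, -0.327]), (155.58489990234375, 141.73948669433594), 85.19087982177734)
printer rear pts [[ 0.55   0.187  0.205]
 [ 0.55   0.126  0.205]
 [ 0.552  0.024  0.205]
 [ 0.554 -0.111  0.205]]
rack ends [[0.645 0.163 0.066]
 [0.647 0.019 0.066]] [[0.632 0.169 0.008]
 [0.634 0.02  0.008]]
shelf front [array([0.741, 0.071, 0.341]), array([0.73 , 0.07 , 0.344]), array([0.726, 0.071, 0.328]), array([0.723, 0.072, 0.316]), array([0.83 , 0.096, 0.002])]
```

```bash
cat > plan.py <<'E'
import json,sys
from h import *
def frame(yaw):
    a=np.radians(yaw); return np.array([np.cos(a),np.sin(a),0]),np.array([-np.sin(a),np.cos(a),0]),np.array([0,0,1.])
def tool(phi,yaw):  # z=cos u - sin k, y= sin u+cos k, x=left
    u,v,k=frame(yaw); f=np.radians(phi); c,s=np.cos(f),np.sin(f)
    return R.from_matrix(np.c_[v,s*u+c*k,c*u-s*k])
YAW=-4.86; O=np.array([.4705,-.3259,0])
def tub(x,y,z): # mm
    u,v,k=frame(YAW); return O+(x*u+y*v+z*k)/1000
def state():
    o=env.get_obs(); np.set_printoptions(precision=4,suppress=True)
    print("t %.1f"%o['time_s'],o['tool_pos'],o['tool_rot'],"q",np.round(o['qpos'],1),"F",np.round(o['force'],1),"w %.4f gf %.1f"%(o['grip_width'],o['grasp_force']))
    return o
def cmd():
    c=json.load(open("cmd.json")); return np.array(c[0]),R.from_quat(c[1])
def setcmd(p,r): json.dump([list(p),list(r.as_quat())],open("cmd.json","w"))
def plan(calls):
    """calls: list of calls, each list of (pos,rot,opening_mm,nrows)"""
    p,r=cmd()
    for rows in calls:
        out=[]
        for (P,Q,g,n) in rows:
            s=np.round(r.inv().apply(np.array(P)-p)/.1,3); t=np.round((r.inv()*Q).as_rotvec()/np.pi,3)
            out+=[[*[float(x) for x in s],*[float(x) for x in t],round(max(0,1-g/87),2)]]*n
        assert len(out)<=5 and np.abs(np.array(out)).max()<=1,out
        print(json.dumps([out]))
        s=np.array(out[-1]); p,r=p+r.apply(s[:3]*.1),r*R.from_rotvec(s[3:6]*np.pi)
    setcmd(p,r); print("end",p)
def sync():
    o=state(); setcmd(o['tool_pos'],R.from_euler('xyz',o['tool_rot'],degrees=True)); return o
E
python3 - <<'E'
from plan import *
o=env.get_obs(); r0=R.from_euler('xyz',o['tool_rot'],degrees=True); setcmd([.278,.588,.199],r0)
m=tub(-75,0,70.5)
def pre(phi,d,e=10,off=10):
    T=tool(phi,YAW); z=T.as_matrix()[:,2]; y=T.as_matrix()[:,1]
    return m+(-(14-e)*z+off*y-d*z)/1000,T
g=87
A=tool(90,40);B=tool(90,5);C=tool(75,-15)
P1,T1=pre(55,60); print(P1)
plan([[([.38,.46,.32],A,g,5)],[([.46,.24,.34],tool(90,20),g,5)],[([.48,.0,.34],B,g,5)],[([.45,-.2,.30],C,50,5)],[(pre(60,110)[0],tool(60,YAW),50,5)]])
E
```

```text
[ 0.36735481 -0.31712987  0.1286615 ]Traceback (most recent call last):
  File "<stdin>", line 10, in <module>
  File "plan.py", line 26, in plan
    assert len(out)<=5 and np.abs(np.array(out)).max()<=1,out
           ^^^^^^^^^^^^^^^^^^^^^^^^^^^^^^^^^^^^^^^^^^^^^^
AssertionError: [[-1.47, -0.723, -1.209, -0.001, 0.0, 0.137, 0], [-1.47, -0.723, -1.209, -0.001, 0.0, 0.137, 0], [-1.47, -0.723, -1.209, -0.001, 0.0, 0.137, 0], [-1.47, -0.723, -1.209, -0.001, 0.0, 0.137, 0], [-1.47, -0.723, -1.209, -0.001, 0.0, 0.137, 0]]
```

```bash
cat >> plan.py <<'E'
def go(wps,vmax=40,wmax=7):
    """wps: (pos,rot,opening,extra_rows); splits into calls of <=0.09 m and <=5 rows"""
    from scipy.spatial.transform import Slerp
    p,r=cmd(); calls=[]
    for P,Q,g,x in wps:
        P=np.array(P); d=np.linalg.norm(P-p)*1000; a=np.degrees((r.inv()*Q).magnitude())
        n=max(1,int(np.ceil(max(d/vmax,a/wmax)))); S=Slerp([0,1],R.concatenate([r,Q]))
        k=max(int(np.ceil(d/95)),int(np.ceil(n/5)))
        for i in range(1,k+1):
            nn=int(np.ceil(n/k)); m=nn
            # intermediate rows interpolated so the path is followed
            calls.append([(p+(P-p)*((i-1)+j/m)/k,S(((i-1)+j/m)/k),g,1) for j in range(1,m+1)])
        room=5-len(calls[-1]); c=min(room,x); 
        if c: calls[-1].append((P,Q,g,c))
        if x>c: calls.append([(P,Q,g,min(5,x-c))])
        p,r=P,Q
    plan(calls)
E
python3 - <<'E'
from plan import *
m=tub(-75,0,70.5)
def pre(phi,d,e=10,off=10):
    T=tool(phi,YAW); z=T.as_matrix()[:,2]; y=T.as_matrix()[:,1]
    return m+(-(14-e)*z+off*y-d*z)/1000,T
go([([.42,.36,.34],tool(90,45),87,0),([.47,.02,.34],tool(90,5),87,0),([.42,-.25,.30],tool(75,-10),87,0),(*pre(62,130),50,2)],vmax=45)
E
```

```text
[[[-0.282, -0.182, -0.176, -0.0, 0.0, 0.014, 0], [-0.565, -0.364, -0.352, -0.0, 0.0, 0.027, 0]]]
[[[-0.296, -0.158, -0.176, -0.0, 0.0, 0.014, 0], [-0.593, -0.315, -0.352, -0.0, 0.0, 0.028, 0]]]
[[[-0.31, -0.131, -0.176, -0.0, 0.0, 0.013, 0], [-0.619, -0.262, -0.351, -0.0, 0.0, 0.027, 0]]]
[[[-0.319, -0.104, -0.176, -0.0, 0.0, 0.014, 0], [-0.639, -0.208, -0.352, -0.001, 0.0, 0.027, 0]]]
[[[-0.344, -0.257, -0.0, 0.001, 0.0, 0.028, 0], [-0.689, -0.513, -0.001, 0.001, 0.0, 0.056, 0]]]
[[[-0.384, -0.193, 0.001, -0.0, 0.0, 0.028, 0], [-0.768, -0.385, 0.001, -0.0, 0.0, 0.055, 0]]]
[[[-0.411, -0.124, 0.001, -0.0, 0.0, 0.028, 0], [-0.823, -0.248, 0.001, -0.0, 0.0, 0.056, 0]]]
[[[-0.426, -0.049, 0.001, -0.0, 0.0, 0.028, 0], [-0.853, -0.099, 0.001, -0.0, 0.0, 0.056, 0]]]
[[[-0.294, -0.081, 0.045, -0.01, -0.001, 0.009, 0], [-0.588, -0.162, 0.09, -0.019, -0.002, 0.018, 0], [-0.882, -0.243, 0.135, -0.028, -0.003, 0.027, 0]]]
[[[-0.3, -0.06, 0.041, -0.009, -0.001, 0.009, 0], [-0.599, -0.12, 0.083, -0.018, -0.003, 0.019, 0], [-0.899, -0.179, 0.124, -0.028, -0.004, 0.028, 0]]]
[[[-0.303, -0.037, 0.041, -0.009, -0.001, 0.009, 0], [-0.607, -0.074, 0.082, -0.018, -0.002, 0.018, 0], [-0.91, -0.11, 0.123, -0.027, -0.004, 0.027, 0]]]
[[[-0.193, -0.228, 0.216, -0.018, 0.003, -0.006, 0.43], [-0.387, -0.456, 0.431, -0.036, 0.006, -0.013, 0.43]]]
[[[-0.187, -0.258, 0.184, -0.018, 0.002, -0.007, 0.43], [-0.374, -0.516, 0.368, -0.036, 0.005, -0.013, 0.43], [-0.374, -0.516, 0.368, -0.036, 0.005, -0.013, 0.43], [-0.374, -0.516, 0.368, -0.036, 0.005, -0.013, 0.43]]]
end [ 0.34186517 -0.31499077  0.19345372]
```

>>> jog_arm(
  motion=[
    [[-0.565,-0.364,-0.352,0,0,0.027,0],[-0.565,-0.364,-0.352,0,0,0.027,0]],
  ],
)

```text
time_s: 0.3
tool_pos: [0.3155, 0.5283, 0.2347]
tool_rot: [-180.0, 0.1, 149.6]
force: [0.6, -0.4, 0.9]
grip_width: 0.0874
grasp_force: 0.0
```

>>> jog_arm(
  motion=[
    [[-0.593,-0.315,-0.352,0,0,0.028,0],[-0.593,-0.315,-0.352,0,0,0.028,0]],
  ],
)

```text
time_s: 0.5
tool_pos: [0.3519, 0.4705, 0.2711]
tool_rot: [179.9, 0.1, 144.5]
force: [1.0, 0.8, -0.9]
grip_width: 0.087
grasp_force: 0.0
```

>>> jog_arm(
  motion=[
    [[-0.619,-0.262,-0.351,0,0,0.027,0],[-0.619,-0.262,-0.351,0,0,0.027,0]],
  ],
)

```text
time_s: 0.7
tool_pos: [0.3872, 0.4131, 0.3063]
tool_rot: [179.9, 0.1, 139.6]
force: [0.2, -1.5, 0.4]
grip_width: 0.0869
grasp_force: 0.0
```

>>> jog_arm(
  motion=[
    [[-0.639,-0.208,-0.352,0,0,0.027,0],[-0.639,-0.208,-0.352,0,0,0.027,0]],
  ],
)

```text
time_s: 0.9
tool_pos: [0.4224, 0.3558, 0.3415]
tool_rot: [179.9, 0.1, 134.7]
force: [0.3, -0.3, -0.2]
grip_width: 0.0868
grasp_force: 0.0
```

>>> jog_arm(
  motion=[
    [[-0.689,-0.513,0,0,0,0.056,0],[-0.689,-0.513,0,0,0,0.056,0]],
  ],
)

```text
time_s: 1.1
tool_pos: [0.4333, 0.2714, 0.3399]
tool_rot: [-180.0, 0.1, 124.7]
force: [0.3, 0.3, -0.4]
grip_width: 0.0871
grasp_force: 0.0
```

>>> jog_arm(
  motion=[
    [[-0.768,-0.385,0,0,0,0.055,0],[-0.768,-0.385,0,0,0,0.055,0]],
  ],
)

```text
time_s: 1.3
tool_pos: [0.4452, 0.1859, 0.3396]
tool_rot: [-180.0, 0.0, 114.7]
force: [-0.1, 0.4, 0.2]
grip_width: 0.0871
grasp_force: 0.0
```

>>> jog_arm(
  motion=[
    [[-0.823,-0.248,0,0,0,0.056,0],[-0.823,-0.248,0,0,0,0.056,0]],
  ],
)

```text
time_s: 1.5
tool_pos: [0.4574, 0.1008, 0.3396]
tool_rot: [-180.0, 0.0, 104.7]
force: [0.1, 0.4, 0.7]
grip_width: 0.087
grasp_force: 0.0
```

>>> jog_arm(
  motion=[
    [[-0.853,-0.099,0,0,0,0.056,0],[-0.853,-0.099,0,0,0,0.056,0]],
  ],
)

```text
time_s: 1.7
tool_pos: [0.4697, 0.0158, 0.3396]
tool_rot: [180.0, 0.0, 94.6]
force: [1.3, 0.7, -0.1]
grip_width: 0.0871
grasp_force: 0.0
```

>>> jog_arm(
  motion=[
    [[-0.882,-0.243,0.135,-0.028,-0.003,0.027,0],[-0.882,-0.243,0.135,-0.028,-0.003,0.027,0],[-0.882,-0.243,0.135,-0.028,-0.003,0.027,0]],
  ],
)

```text
time_s: 2.0
tool_pos: [0.4511, -0.0774, 0.3257]
tool_rot: [175.0, 0.3, 89.5]
force: [0.1, -0.2, 0.8]
grip_width: 0.0862
grasp_force: 0.0
```

>>> jog_arm(
  motion=[
    [[-0.899,-0.179,0.124,-0.028,-0.004,0.028,0],[-0.899,-0.179,0.124,-0.028,-0.004,0.028,0],[-0.899,-0.179,0.124,-0.028,-0.004,0.028,0]],
  ],
)

```text
time_s: 2.3
tool_pos: [0.4337, -0.1665, 0.3123]
tool_rot: [169.9, 0.5, 84.4]
force: [-0.8, -0.5, 0.7]
grip_width: 0.0869
grasp_force: 0.0
```

>>> jog_arm(
  motion=[
    [[-0.91,-0.11,0.123,-0.027,-0.004,0.027,0],[-0.91,-0.11,0.123,-0.027,-0.004,0.027,0],[-0.91,-0.11,0.123,-0.027,-0.004,0.027,0]],
  ],
)

```text
time_s: 2.6
tool_pos: [0.4183, -0.2531, 0.2991]
tool_rot: [165.0, 0.1, 79.8]
force: [0.8, -0.2, -0.5]
grip_width: 0.087
grasp_force: 0.0
```

>>> jog_arm(
  motion=[
    [[-0.387,-0.456,0.431,-0.036,0.006,-0.013,0.43],[-0.387,-0.456,0.431,-0.036,0.006,-0.013,0.43],[-0.387,-0.456,0.431,-0.036,0.006,-0.013,0.43]],
  ],
)

```text
time_s: 2.9
tool_pos: [0.3981, -0.2728, 0.2643]
tool_rot: [160.2, -0.9, 82.7]
force: [0.1, -0.1, 0.5]
grip_width: 0.0703
grasp_force: 0.0
```

>>> jog_arm(
  motion=[
    [[-0.374,-0.516,0.368,-0.036,0.005,-0.013,0.43],[-0.374,-0.516,0.368,-0.036,0.005,-0.013,0.43],[-0.374,-0.516,0.368,-0.036,0.005,-0.013,0.43]],
  ],
)

```text
time_s: 3.2
tool_pos: [0.3522, -0.3131, 0.2041]
tool_rot: [154.4, -1.4, 84.4]
force: [-1.6, 0.0, -0.2]
grip_width: 0.0514
grasp_force: 0.0
```

Run:
```python
from plan import *
print(cmd()[0],cmd()[1].as_euler('xyz',degrees=True)); state()
t,d=shot("top","top1"); s,d2=shot("side","side1")
p=proj("side",tub(-75,0,70.5))[0].astype(int); q=proj("top",tub(-75,0,70.5))[0].astype(int); print(p,q)
o=env.get_obs(); M=R.from_euler('xyz',o['tool_rot'],degrees=True).as_matrix()
for n,dd in(("top",d),("side",d2)):
    L=(cloud(n,dd).reshape(-1,3)-o['tool_pos'])@M
    for z in np.arange(-.2,.02,.01):
        k=L[(L[:,2]>=z)&(L[:,2]<z+.01)&(abs(L[:,0])<.12)&(abs(L[:,1])<.12)]
        if len(k)>3: print(n,"%.2f"%z,len(k),k[:,:2].min(0),k[:,:2].max(0))
f=lambda im,p:cv2.resize(im[max(0,p[1]-70):p[1]+50,p[0]-70:p[0]+70],(400,343),interpolation=cv2.INTER_CUBIC)
cv2.imwrite("pics/m2.png",cv2.convertScaleAbs(np.hstack([f(s,p),f(t,q)])[:,:,::-1],alpha=1.4))
```

```text
[ 0.34186517 -0.31499077  0.19345372] [ 1.52056782e+02 -3.47140179e-02  8.51210689e+01]
t 3.2 [ 0.3522 -0.3131  0.2041] [154.3513  -1.3671  84.4131] q [ 65.4 -17.1  -8.7 122.7 -26.6  61.1  61.2] F [-1.6  0.  -0.2] w 0.0514 gf 0.0
[301 272] [365 249]
top -0.20 78 [-0.0301 -0.0541] [0.0345 0.0314]
top -0.19 13 [ 0.0229 -0.0542] [0.034  0.0106]
top -0.17 8 [0.0138 0.0044] [0.0218 0.0123]
top -0.16 7 [0.0084 0.0027] [0.0232 0.0119]
top -0.15 39 [-0.0346 -0.0958] [0.0288 0.0873]
top -0.14 441 [-0.0379 -0.1013] [0.035  0.0909]
top -0.13 83 [-0.0383 -0.0955] [0.0345 0.0895]
top -0.12 219 [-0.0387 -0.0908] [0.0351 0.0874]
top -0.11 57 [-0.0381 -0.0886] [0.0345 0.0817]
top -0.10 17 [-0.0362 -0.0863] [0.0334 0.0823]
top -0.06 5 [ 0.0049 -0.0395] [ 0.0078 -0.0312]
side -0.20 118 [-0.0399 -0.0511] [0.0343 0.0341]
side -0.19 34 [-0.0405 -0.0471] [0.0116 0.0154]
side -0.17 26 [-0.0272 -0.0507] [-0.017   0.0156]
side -0.16 37 [-0.0257 -0.0499] [-0.0171  0.0127]
side -0.15 70 [-0.0327 -0.0846] [0.0256 0.0896]
side -0.14 498 [-0.0403 -0.0958] [0.0374 0.0933]
side -0.13 101 [-0.0405 -0.0955] [0.02   0.0909]
side -0.12 188 [-0.0419 -0.0899] [0.0277 0.0891]
side -0.11 82 [-0.0416 -0.087 ] [0.0253 0.0838]
side -0.10 10 [-0.0403 -0.0844] [-0.0361  0.0849]
side -0.08 6 [-0.0126 -0.031 ] [0.0067 0.0258]
side -0.07 8 [-0.0151 -0.0362] [-0.0087  0.0302]
side -0.06 10 [-0.0132 -0.0395] [-0.0083  0.035 ]
side -0.05 13 [-0.0146 -0.036 ] [0.0087 0.0319]
side -0.04 9 [-0.0142 -0.0349] [-0.0018  0.0327]
side -0.03 5 [-0.0127 -0.0343] [-0.0101  0.0258]
```

View pics/m2.png

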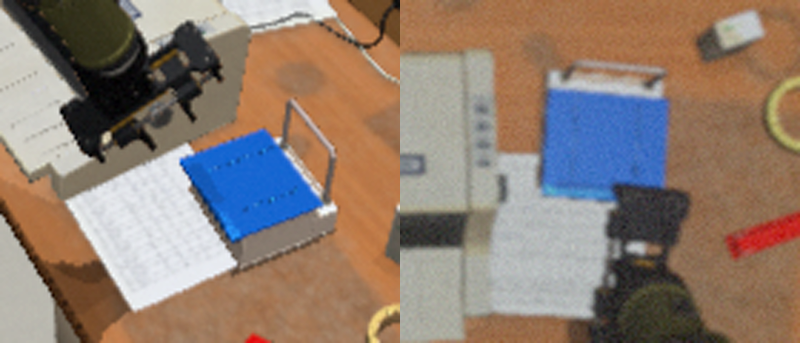

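```bash
cat >> plan.py <<'E'
def pre(phi,d,e=10,off=10):
    m=tub(-75,0,70.5); T=tool(phi,YAW); z=T.as_matrix()[:,2]; y=T.as_matrix()[:,1]
    return m+(-(14-e)*z+off*y-d*z)/1000,T
E
python3 - <<'E'
from plan import *
sync()
go([(*pre(60,60),50,2)],vmax=30)
go([(*pre(60,30),50,1)],vmax=30)
E
```

```text
t 3.3 [ 0.3579 -0.311   0.2083] [154.1173  -1.2232  84.8728] q [ 64.8 -17.2  -8.8 122.3 -26.6  61.1  60.9] F [0.8 0.2 0.9] w 0.0506 gf 0.0
[[[-0.023, -0.067, 0.254, -0.008, -0.002, -0.001, 0.43], [-0.046, -0.134, 0.508, -0.015, -0.004, -0.003, 0.43], [-0.069, -0.201, 0.761, -0.023, -0.005, -0.004, 0.43], [-0.069, -0.201, 0.761, -0.023, -0.005, -0.004, 0.43], [-0.069, -0.201, 0.761, -0.023, -0.005, -0.004, 0.43]]]
end [ 0.3725 -0.3176  0.131 ]
[[[-0.0, 0.0, 0.15, 0.0, -0.0, -0.0, 0.43], [-0.0, 0.0, 0.3, 0.0, -0.0, -0.001, 0.43], [-0.0, 0.0, 0.3, 0.0, -0.0, -0.001, 0.43]]]
end [ 0.3874 -0.3188  0.105 ]
```

>>> jog_arm(
  motion=[
    [[-0.023,-0.067,0.254,-0.008,-0.002,-0.001,0.43],[-0.046,-0.134,0.508,-0.015,-0.004,-0.003,0.43],[-0.07,-0.2,0.76,-0.023,-0.005,-0.004,0.43],[-0.07,-0.2,0.76,-0.023,-0.005,-0.004,0.43],[-0.07,-0.2,0.76,-0.023,-0.005,-0.004,0.43]],
  ],
)

```text
time_s: 3.8
tool_pos: [0.3767, -0.3159, 0.1338]
tool_rot: [149.8, 0.1, 85.6]
force: [0.3, 0.8, 0.1]
grip_width: 0.0498
grasp_force: 0.0
```

Run:
```python
from plan import *
p,r=pre(60,60); print(p,r.as_euler('xyz',degrees=True)); sync()
go([(*pre(60,25),50,1)],vmax=30)
```

```text
[ 0.37251382 -0.31756853  0.13092563] [150.     0.    85.14]
t 3.8 [ 0.3767 -0.3159  0.1338] [149.8456   0.0837  85.6447] q [ 62.5 -13.2  -6.9 130.  -33.9  48.2  70.8] F [0.3 0.8 0.1] w 0.0498 gf 0.0
[[[-0.01, -0.025, 0.177, 0.0, -0.001, 0.001, 0.43], [-0.021, -0.051, 0.355, 0.001, -0.001, 0.003, 0.43], [-0.021, -0.051, 0.355, 0.001, -0.001, 0.003, 0.43]]]
end [ 0.39   -0.3191  0.1006]
```

>>> jog_arm(
  motion=[
    [[-0.01,-0.025,0.177,0,-0.001,0.001,0.43],[-0.021,-0.051,0.355,0.001,-0.001,0.003,0.43],[-0.021,-0.051,0.355,0.001,-0.001,0.003,0.43]],
  ],
)

```text
time_s: 4.1
tool_pos: [0.3896, -0.3195, 0.1]
tool_rot: [150.0, -0.0, 85.0]
force: [-0.4, 0.8, 0.6]
grip_width: 0.0495
grasp_force: 0.0
```

Run:
```python
from plan import *
p,r=pre(60,25); print(p); sync()
go([(*pre(60,0,e=12),50,1)],vmax=15)
```

```text
[ 0.3899509  -0.31905115  0.10061474]
t 4.1 [ 0.3896 -0.3195  0.1   ] [150.0392  -0.0363  85.045 ] q [ 61.6  -9.2  -7.9 131.1 -35.5  42.9  71.8] F [-0.4  0.8  0.6] w 0.0495 gf 0.0
[[[0.003, 0.003, 0.133, -0.0, 0.0, -0.0, 0.43], [0.005, 0.006, 0.266, -0.0, 0.0, -0.001, 0.43], [0.005, 0.006, 0.266, -0.0, 0.0, -0.001, 0.43]]]
end [ 0.4034 -0.3202  0.0773]
```

```bash
cat >> plan.py <<'E'
def lidpt(al,x,z,piv=(55,70)):
    a=np.radians(al); dx,dz=x-55,z
    return tub(piv[0]+dx*np.cos(a)+dz*np.sin(a),0,piv[1]-dx*np.sin(a)+dz*np.cos(a))
def cage(al,phi,g,e=12):
    T=tool(phi,YAW); M=T.as_matrix(); return lidpt(al,-75,-4)+(-(14-e)*M[:,2]+g/2*M[:,1])/1000,T
def mid(al,phi,e=12,piv=(55,70)):
    T=tool(phi,YAW); M=T.as_matrix(); return lidpt(al,-75,.5,piv)-(14-e)*M[:,2]/1000,T
E
python3 - <<'E'
from plan import *
go([(*pre(60,0,e=12,off=13),60,1),(*cage(0,60,60),60,0),(*cage(10,60,60),60,0),(*cage(20,60,60),60,0)],vmax=12)
E
```

```text
[[[0.0, 0.03, 0.0, -0.0, 0.0, 0.0, 0.31], [0.0, 0.03, 0.0, -0.0, 0.0, 0.0, 0.31]]]
[[[0.0, 0.074, 0.02, -0.0, 0.0, 0.0, 0.31], [0.0, 0.147, 0.039, -0.0, 0.0, 0.0, 0.31]]]
[[[-0.0, 0.062, -0.095, -0.0, 0.0, 0.0, 0.31], [-0.0, 0.125, -0.189, -0.0, 0.0, 0.0, 0.31]]]
[[[-0.0, 0.077, -0.083, -0.0, 0.0, 0.0, 0.31], [-0.0, 0.155, -0.166, -0.0, 0.0, 0.0, 0.31]]]
end [ 0.42712136 -0.32216314  0.12747348]
```

>>> jog_arm(
  motion=[
    [[0.003,0.003,0,0,0,0,0.31],[0.003,0.003,0.133,0,0,0,0.31],[0.005,0.006,0.266,0,0,-0.001,0.31],[0.005,0.036,0.266,0,0,-0.001,0.31]],
  ],
  grip_force=12,
)

```text
time_s: 4.5
tool_pos: [0.4047, -0.321, 0.0785]
tool_rot: [150.0, 0.1, 85.1]
force: [1.4, 0.5, 0.6]
grip_width: 0.0595
grasp_force: 0.0
```

>>> jog_arm(
  motion=[
    [[0,0.074,0.02,0,0,0,0.31],[0,0.147,0.039,0,0,0,0.31],[0,0.147,0.039,0,0,0,0.31]],
  ],
)

```text
time_s: 4.8
tool_pos: [0.4205, -0.3234, 0.0839]
tool_rot: [149.9, 0.2, 85.1]
force: [0.2, 0.3, -0.4]
grip_width: 0.0599
grasp_force: 0.0
```

>>> jog_arm(
  motion=[
    [[0,0.062,-0.095,0,0,0,0.31],[0,0.125,-0.189,0,0,0,0.31]],
  ],
)

```text
time_s: 5.0
tool_pos: [0.4201, -0.3227, 0.1055]
tool_rot: [150.1, 0.1, 85.0]
force: [0.0, -0.2, 0.0]
grip_width: 0.0602
grasp_force: 0.0
```

>>> jog_arm(
  motion=[
    [[0,0.077,-0.083,0,0,0,0.31],[0,0.155,-0.166,0,0,0,0.31],[0,0.155,-0.166,0,0,0,0.31]],
  ],
)

```text
time_s: 5.3
tool_pos: [0.4267, -0.3244, 0.1296]
tool_rot: [149.9, 0.3, 85.0]
force: [0.8, -0.1, 0.0]
grip_width: 0.06
grasp_force: 0.0
```

Run:
```python
from plan import *
print(cmd()[0]); state()
s,d=shot("side","side2"); p=proj("side",tub(-20,0,90))[0].astype(int)
P=cloud("side",d); h=cv2.cvtColor(s,cv2.COLOR_RGB2HSV); m=(h[...,0]>85)&(h[...,0]<120)&(h[...,1]>140)&(h[...,2]>60)
u,v,k=frame(YAW); L=(P[m]-O); X=np.c_[L@u,L@v,L[:,2]]*1000; X=X[(abs(X[:,0])<120)&(abs(X[:,1])<90)&(X[:,2]>50)]
A=np.c_[X,np.ones(len(X))]; c=X.mean(0); n=np.linalg.svd(X-c)[2][2]; n*=np.sign(n[2]); print(len(X),c,n,"alpha",np.degrees(np.arctan2(n[0],n[2])), X.min(0),X.max(0))
```

```text
[ 0.42712136 -0.32216314  0.12747348]
t 5.3 [ 0.4267 -0.3244  0.1296] [149.8695   0.2645  85.0203] q [ 60.3  -8.3 -10.5 126.5 -32.7  43.8  65.1] F [ 0.8 -0.1  0. ] w 0.0600 gf 0.0
1048 [-5.1523 -7.915  77.4791] [ 0.0202 -0.0014  0.9998] alpha 1.1577841372556468 [-105.4328  -80.0046   67.9546] [ 67.2888  75.4873 212.6844]
```

Run:
```python
from plan import *
s=np.load("pics/side2.npz")['im'];t,d=shot("top","top2")
p=proj("side",tub(-40,0,90))[0].astype(int);q=proj("top",tub(-40,0,90))[0].astype(int)
f=lambda im,p:cv2.resize(im[p[1]-40:p[1]+40,p[0]-40:p[0]+40],(400,400),interpolation=cv2.INTER_CUBIC)
cv2.imwrite("pics/m3.png",cv2.convertScaleAbs(np.hstack([f(s,p),f(t,q)])[:,:,::-1],alpha=1.6))
o=env.get_obs();M=R.from_euler('xyz',o['tool_rot'],degrees=True).as_matrix()
P=cloud("side",np.load("pics/side2.npz")['d']).reshape(-1,3); L=(P-o['tool_pos'])@M
for z in np.arange(-.09,.03,.01):
    k=L[(L[:,2]>=z)&(L[:,2]<z+.01)&(abs(L[:,0])<.03)&(abs(L[:,1])<.06)]
    if len(k): print("%.2f"%z,len(k),k.min(0),k.max(0))
```

```text
-0.08 5 [-0.01453232 -0.03243401 -0.07895138] [ 0.00913679  0.03429344 -0.07191937]
-0.07 7 [-0.01314355 -0.03240715 -0.06907395] [-0.00653993  0.04275715 -0.06086046]
-0.06 8 [-0.01199576 -0.03542372 -0.05613844] [-0.00817447  0.04029906 -0.05056508]
-0.05 10 [-0.01290047 -0.03201744 -0.04999837] [-0.00336685  0.04348179 -0.04069626]
-0.04 8 [-0.01292069 -0.0322476  -0.03900103] [-0.00417272  0.04119816 -0.03255574]
-0.03 3 [-0.0119079 -0.0320289 -0.0293558] [-0.00783645  0.03865649 -0.02458046]
-0.02 1 [-0.00660751  0.04123433 -0.01972722] [-0.00660751  0.04123433 -0.01972722]
0.02 8 [-0.02454953 -0.04868197  0.02728101] [ 0.02001972 -0.04356254  0.02975976]
```

View pics/m3.png

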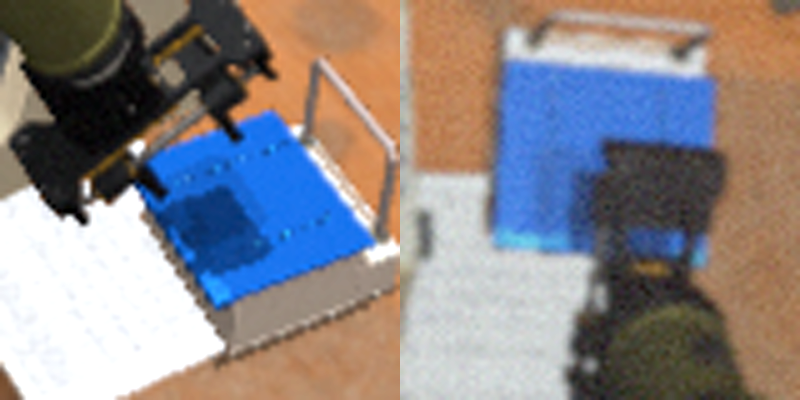

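Run:
```python
from plan import *
print(pre(55,20,20,19.4)[0],pre(55,0,20,19.4)[0])
sync()
go([(tub(-103,0,131),tool(60,YAW),70,0),(*pre(55,20,20,19.4),70,1)],vmax=35)
```

```text
[ 0.40360286 -0.32021194  0.09309551] [ 0.41503315 -0.32118382  0.07671247]
t 5.4 [ 0.4255 -0.3233  0.1272] [150.021    0.1224  85.0317] q [ 60.3  -8.2 -10.5 126.7 -32.7  43.8  65.2] F [ 1.   0.4 -0.8] w 0.0598 gf 0.0
[[[0.005, -0.241, -0.161, -0.0, 0.0, -0.0, 0.2], [0.011, -0.483, -0.323, -0.0, 0.001, -0.0, 0.2]]]
[[[-0.0, 0.061, 0.254, -0.014, -0.0, -0.0, 0.2], [-0.0, 0.121, 0.508, -0.028, -0.0, -0.0, 0.2], [-0.0, 0.121, 0.508, -0.028, -0.0, -0.0, 0.2]]]
end [ 0.4036 -0.3202  0.0931]
```

>>> jog_arm(
  motion=[
    [[0.005,-0.241,-0.161,0,0,0,0.2],[0.011,-0.483,-0.323,0,0.001,0,0.2],[0.011,-0.483,-0.323,0,0.001,0,0.2]],
  ],
)

```text
time_s: 5.7
tool_pos: [0.3647, -0.317, 0.1294]
tool_rot: [150.1, -0.2, 84.9]
force: [-0.0, -0.8, 0.0]
grip_width: 0.0684
grasp_force: 0.0
```

>>> jog_arm(
  motion=[
    [[0,0.061,0.254,-0.014,0,0,0.2],[0,0.121,0.508,-0.028,0,0,0.2],[0,0.121,0.508,-0.028,0,0,0.2],[0,0.121,0.508,-0.028,0,0,0.2]],
  ],
)

```text
time_s: 6.1
tool_pos: [0.4034, -0.3192, 0.0919]
tool_rot: [145.1, -0.2, 85.1]
force: [0.2, -1.1, -0.2]
grip_width: 0.0698
grasp_force: 0.0
```

Run:
```python
from plan import *
sync()
go([(*pre(55,0,20,19.4),70,1),(*cage(0,55,70,20),70,0),(*cage(8,55,70,20),70,0)],vmax=12)
```

```text
t 6.1 [ 0.4034 -0.3192  0.0919] [145.1087  -0.1912  85.1456] q [ 59.7  -8.1  -4.6 133.7 -45.   39.6  81.9] F [ 0.2 -1.1 -0.2] w 0.0698 gf 0.0
[[[-0.005, 0.005, 0.096, -0.0, -0.0, -0.0, 0.2], [-0.011, 0.01, 0.192, -0.001, -0.001, -0.001, 0.2], [-0.011, 0.01, 0.192, -0.001, -0.001, -0.001, 0.2]]]
[[[0.0, 0.065, 0.019, 0.0, 0.0, 0.0, 0.2], [0.0, 0.13, 0.037, 0.0, 0.0, 0.0, 0.2]]]
[[[0.0, 0.055, -0.072, 0.0, 0.0, 0.0, 0.2], [0.0, 0.11, -0.144, 0.0, 0.0, 0.0, 0.2]]]
end [ 0.4285 -0.3223  0.0993]
```

>>> jog_arm(
  motion=[
    [[-0.005,0.005,0.096,0,0,0,0.2],[-0.01,0.01,0.192,0,0,0,0.2],[-0.01,0.01,0.192,0,0,0,0.2]],
  ],
)

```text
time_s: 6.4
tool_pos: [0.4157, -0.3216, 0.077]
tool_rot: [145.0, -0.1, 85.2]
force: [-1.0, 0.3, 0.5]
grip_width: 0.0697
grasp_force: 0.0
```

>>> jog_arm(
  motion=[
    [[0,0.065,0.02,0,0,0,0.2],[0,0.13,0.04,0,0,0,0.2],[0,0.13,0.04,0,0,0,0.2]],
  ],
)

```text
time_s: 6.7
tool_pos: [0.4294, -0.3235, 0.0828]
tool_rot: [144.9, -0.0, 85.2]
force: [0.9, -0.1, 0.2]
grip_width: 0.0699
grasp_force: 0.0
```

>>> jog_arm(
  motion=[
    [[0,0.055,-0.07,0,0,0,0.2],[0,0.11,-0.14,0,0,0,0.2],[0,0.11,-0.14,0,0,0,0.2]],
  ],
)

```text
time_s: 7.0
tool_pos: [0.4298, -0.3244, 0.1017]
tool_rot: [144.9, 0.1, 85.1]
force: [1.0, 0.2, 1.7]
grip_width: 0.0695
grasp_force: 0.0
```

```bash
cat >> plan.py <<'E'
def lidangle(tag):
    s,d=shot("side",tag); P=cloud("side",d); h=cv2.cvtColor(s,cv2.COLOR_RGB2HSV); m=(h[...,0]>85)&(h[...,0]<120)&(h[...,1]>140)&(h[...,2]>30)
    u,v,k=frame(YAW); L=(P[m]-O); X=np.c_[L@u,L@v,L[:,2]]*1000; X=X[(abs(X[:,0])<150)&(abs(X[:,1])<90)&(X[:,2]>40)&(X[:,2]<250)]
    c=np.median(X,0)
    for _ in range(6):
        n=np.linalg.svd(X-c,full_matrices=False)[2][2]; r=abs((X-c)@n); X=X[r<max(6,2.5*np.median(r))]; c=X.mean(0)
    n*=np.sign(n[2]) if abs(n[2])>.2 else np.sign(n[0]); print("lid n",len(X),c,n,"alpha %.1f"%np.degrees(np.arctan2(n[0],n[2])),X.min(0),X.max(0))
E
python3 - <<'E'
from plan import *
print(cmd()[0]); state(); lidangle("side3")
E
```

```text
[ 0.42849364 -0.32233399  0.09931196]
t 7.0 [ 0.4298 -0.3244  0.1017] [144.869    0.0766  85.0856] q [ 58.5  -6.7  -6.3 131.3 -44.1  38.5  78.5] F [1.  0.2 1.7] w 0.0695 gf 0.0
lid n 942 [-4.1046 -9.4863 76.9776] [0.0099 0.0022 0.9999] alpha 0.6 [-74.7405 -79.6413  70.5113] [67.3837 74.505  83.3759]
```

Run:
```python
from plan import *
s=np.load("pics/side1.npz");t=np.load("pics/top1.npz")
# pose at side1 capture approx (sync reading 3.3s vs 3.2s)
p=np.array([.3545,-.3123,.2058]); r=R.from_euler('xyz',[154.3,-1.3,84.5],degrees=True)
out=[]
for n,q in(("side",s),("top",t)):
    c=proj(n,p)[0]; x0,y0=int(c[0]-35),int(c[1]-35)
    im=cv2.resize(q['im'][y0:y0+70,x0:x0+70],(400,400),interpolation=cv2.INTER_CUBIC).copy()
    im=cv2.convertScaleAbs(im,alpha=1.8)
    for z,col in((.014,(255,0,0)),(-.023,(0,255,0)),(-.095,(255,255,0))):
        for y in(-.026,.026):
            a=(proj(n,p+r.apply([0,y,z]))[0]-[x0,y0]+.5)*400/70
            cv2.circle(im,tuple(int(v) for v in a),4,col,-1)
    out.append(im)
cv2.imwrite("pics/m4.png",np.hstack(out)[:,:,::-1])
```

```text
(no output)
```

View pics/m4.png

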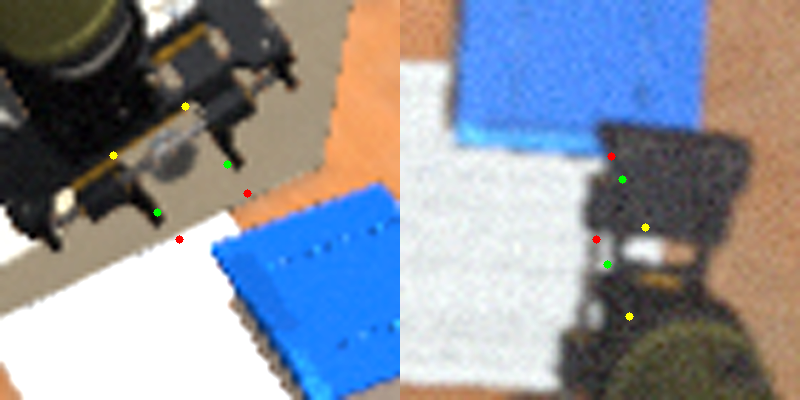

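```bash
cat >> plan.py <<'E'
D=34
_w=lambda f:(lambda *a,**k:(lambda r:(r[0]+r[1].as_matrix()[:,2]*D/1000,r[1]))(f(*a,**k)))
pre,cage,mid=_w(pre),_w(cage),_w(mid)
E
python3 - <<'E'
from plan import *
o=sync(); p=o['tool_pos']; u=frame(YAW)[0]
go([(p-.045*u+[0,0,.005],tool(53,YAW),60,0),(*pre(50,20,18,17),60,2)],vmax=30)
E
```

```text
t 7.0 [ 0.4294 -0.3241  0.1009] [144.9107   0.0435  85.0922] q [ 58.5  -6.6  -6.3 131.3 -44.1  38.4  78.6] F [-0.3 -0.8 -1.7] w 0.0695 gf 0.0
[[[-0.0, -0.17, -0.15, -0.005, 0.0, -0.0, 0.31], [-0.0, -0.339, -0.3, -0.011, 0.0, -0.0, 0.31]]]
[[[0.008, 0.027, 0.261, -0.008, 0.0, -0.0, 0.31], [0.017, 0.054, 0.521, -0.016, 0.0, -0.0, 0.31], [0.017, 0.054, 0.521, -0.016, 0.0, -0.0, 0.31], [0.017, 0.054, 0.521, -0.016, 0.0, -0.0, 0.31]]]
end [ 0.4203 -0.3216  0.0677]
```

>>> jog_arm(
  motion=[
    [[0,-0.17,-0.15,-0.005,0,0,0.31],[0,-0.339,-0.3,-0.01,0,0,0.31],[0,-0.339,-0.3,-0.01,0,0,0.31]],
  ],
)

```text
time_s: 7.35
tool_pos: [0.3817, -0.3196, 0.104]
tool_rot: [143.2, -0.1, 84.9]
force: [-0.5, 0.0, 0.2]
grip_width: 0.061
grasp_force: 0.0
```

>>> jog_arm(
  motion=[
    [[0.008,0.027,0.261,-0.008,0,0,0.31],[0.017,0.054,0.521,-0.016,0,0,0.31],[0.017,0.054,0.521,-0.016,0,0,0.31],[0.017,0.054,0.521,-0.016,0,0,0.31]],
  ],
)

```text
time_s: 7.75
tool_pos: [0.4198, -0.32, 0.0657]
tool_rot: [140.4, -0.2, 85.2]
force: [0.1, -0.1, 0.3]
grip_width: 0.0601
grasp_force: 0.0
```

Run:
```python
from plan import *
print(cmd()[0]);o=sync()
s,d=shot("side","side4");M=R.from_euler('xyz',o['tool_rot'],degrees=True).as_matrix()
L=((cloud("side",d).reshape(-1,3)-o['tool_pos'])@M)*1000
k=L[(L[:,2]>-60)&(L[:,2]<10)&(abs(L[:,0])<14)&(abs(L[:,1])<60)]
print(np.round(k[np.argsort(k[:,2])]).astype(int).tolist()[-30:])
go([(*pre(50,0,18,17),60,1),(*cage(0,50,60,18),60,0),(*cage(10,50,60,18),60,1)],vmax=12)
```

```text
[ 0.4203254  -0.32159834  0.06765736]
t 7.8 [ 0.4198 -0.32    0.0657] [140.3979  -0.1568  85.1543] q [ 57.7  -4.   -1.7 136.7 -59.4  35.5  97.7] F [ 0.1 -0.1  0.3] w 0.0601 gf 0.0
[[2, 16, -3], [6, 18, -3], [-1, 14, -3], [-4, 12, -3], [6, 13, -2], [0, 19, -2], [-13, 16, -2], [-9, 23, -2], [-6, 20, -1], [8, 23, 0], [12, 14, 1], [12, 20, 1], [3, 29, 2], [0, 16, 3], [0, 21, 3], [-12, 23, 4], [-9, 25, 4], [-6, 16, 4], [-2, 24, 5], [8, 20, 5], [2, 26, 6], [6, 22, 7], [-7, 19, 7], [-12, 25, 8], [10, 24, 8], [7, 33, 8], [-9, 27, 8], [1, 29, 9], [-5, 29, 10], [5, 31, 10]]
[[[-0.008, 0.009, 0.095, -0.001, -0.0, -0.0, 0.31], [-0.016, 0.019, 0.189, -0.002, -0.001, -0.0, 0.31], [-0.016, 0.019, 0.189, -0.002, -0.001, -0.0, 0.31]]]
[[[0.0, 0.101, 0.035, -0.0, 0.0, -0.0, 0.31]]]
[[[0.0, 0.077, -0.083, -0.0, 0.0, -0.0, 0.31], [0.0, 0.155, -0.166, -0.0, 0.0, -0.0, 0.31], [0.0, 0.155, -0.166, -0.0, 0.0, -0.0, 0.31]]]
end [ 0.4443 -0.3237  0.0788]
```

>>> jog_arm(
  motion=[
    [[-0.008,0.009,0.095,0,0,0,0.31],[-0.016,0.019,0.189,-0.002,0,0,0.31],[-0.016,0.019,0.189,-0.002,0,0,0.31]],
  ],
)

```text
time_s: 8.1
tool_pos: [0.4336, -0.3235, 0.0527]
tool_rot: [140.0, -0.1, 85.1]
force: [0.5, -0.5, -0.2]
grip_width: 0.0603
grasp_force: 0.0
```

>>> jog_arm(
  motion=[
    [[0,0.1,0.035,0,0,0,0.31],[0,0.1,0.035,0,0,0,0.31]],
  ],
)

```text
time_s: 8.3
tool_pos: [0.4445, -0.3247, 0.058]
tool_rot: [139.9, 0.0, 85.2]
force: [-0.1, 1.0, 0.5]
grip_width: 0.0599
grasp_force: 0.0
```

>>> jog_arm(
  motion=[
    [[0,0.077,-0.083,0,0,0,0.31],[0,0.155,-0.166,0,0,0,0.31],[0,0.155,-0.166,0,0,0,0.31]],
  ],
)

```text
time_s: 8.6
tool_pos: [0.4448, -0.3251, 0.0809]
tool_rot: [139.9, 0.1, 85.1]
force: [-0.1, 0.7, -0.0]
grip_width: 0.0604
grasp_force: 0.5
```

Run:
```python
from plan import *
print(cmd()[0]);state(); lidangle("side5")
go([(*cage(20,50,60,18),60,0),(*cage(30,50,40,18),40,1)],vmax=15)
```

```text
[ 0.4442729  -0.32370312  0.07883594]
t 8.6 [ 0.4448 -0.3251  0.0809] [139.8636   0.0644  85.1446] q [ 56.3  -3.5  -2.9 134.3 -58.4  34.7  94. ] F [-0.1  0.7 -0. ] w 0.0604 gf 0.5
lid n 773 [  0.8815 -18.2185  86.4634] [ 0.1744 -0.0022  0.9847] alpha 10.0 [-70.8259 -79.3267  70.4667] [ 68.1566  75.2871 100.3444]
[[[0.0, 0.091, -0.068, -0.0, 0.0, -0.0, 0.31], [0.0, 0.181, -0.136, -0.0, 0.0, -0.0, 0.31]]]
[[[0.001, 0.103, -0.102, -0.0, 0.0, -0.0, 0.54], [0.001, 0.103, -0.102, -0.0, 0.0, -0.0, 0.54]]]
end [ 0.4507 -0.3242  0.1153]
```

Run:
```python
from plan import *
go([(*cage(40,50,28,18),28,0),(*cage(48,50,18,18),18,1),(*mid(50,50,18),0,4)],vmax=15)
```

```text
[[[-0.0, 0.078, -0.033, -0.0, 0.0, -0.0, 0.68], [-0.0, 0.157, -0.065, -0.0, 0.0, -0.0, 0.68]]]
[[[-0.0, 0.13, -0.025, -0.0, 0.0, -0.0, 0.79], [-0.0, 0.13, -0.025, -0.0, 0.0, -0.0, 0.79]]]
[[[-0.0, -0.0, -0.002, -0.0, 0.0, -0.0, 1.0], [-0.0, -0.0, -0.002, -0.0, 0.0, -0.0, 1.0], [-0.0, -0.0, -0.002, -0.0, 0.0, -0.0, 1.0], [-0.0, -0.0, -0.002, -0.0, 0.0, -0.0, 1.0], [-0.0, -0.0, -0.002, -0.0, 0.0, -0.0, 1.0]]]
end [ 0.46676556 -0.32557518  0.14080364]
```

>>> jog_arm(
  motion=[
    [[0,0.09,-0.068,0,0,0,0.31],[0,0.181,-0.136,0,0,0,0.31]],
  ],
)

```text
time_s: 8.85
tool_pos: [0.4484, -0.3245, 0.1003]
tool_rot: [140.1, -0.1, 85.1]
force: [-1.6, -0.2, -0.8]
grip_width: 0.06
grasp_force: 0.6
```

>>> jog_arm(
  motion=[
    [[0,0.052,-0.05,0,0,0,0.42],[0,0.103,-0.102,0,0,0,0.54],[0,0.103,-0.102,0,0,0,0.54]],
  ],
)

```text
time_s: 9.15
tool_pos: [0.4509, -0.3254, 0.1166]
tool_rot: [139.9, -0.0, 85.1]
force: [-1.2, 0.6, -0.6]
grip_width: 0.0443
grasp_force: 0.6
```

>>> jog_arm(
  motion=[
    [[0,0.078,-0.033,0,0,0,0.6],[0,0.157,-0.065,0,0,0,0.68],[0,0.157,-0.065,0,0,0,0.68]],
  ],
)

```text
time_s: 9.45
tool_pos: [0.4596, -0.3261, 0.1324]
tool_rot: [139.9, 0.0, 85.2]
force: [0.1, -0.3, 0.8]
grip_width: 0.0296
grasp_force: 0.4
```

>>> jog_arm(
  motion=[
    [[0,0.065,-0.012,0,0,0,0.74],[0,0.13,-0.025,0,0,0,0.79],[0,0.13,-0.025,0,0,0,0.79]],
  ],
)

```text
time_s: 9.75
tool_pos: [0.4678, -0.3265, 0.1422]
tool_rot: [139.9, -0.0, 85.2]
force: [0.7, 0.1, 0.8]
grip_width: 0.0196
grasp_force: 0.3
```

Run:
```python
from plan import *
print(cmd()[0]);state(); lidangle("side6")
```

```text
[ 0.46676556 -0.32557518  0.14080364]
t 9.8 [ 0.4678 -0.3265  0.1422] [139.8933  -0.0236  85.1598] q [ 56.3  -7.5  -5.3 129.4 -49.2  38.8  80.3] F [0.7 0.1 0.8] w 0.0196 gf 0.3
lid n 240 [  6.8561 -32.8625 133.6375] [ 0.726  -0.0076  0.6877] alpha 46.6 [-30.7264 -78.7426  76.9783] [ 58.806   36.6031 172.3929]
```

>>> jog_arm(
  motion=[
    [[0,0,0,0,0,0,0.95],[0,0,0,0,0,0,1],[0,0,0,0,0,0,1],[0,0,0,0,0,0,1],[0,0,0,0,0,0,1]],
  ],
  grip_force=15,
)

```text
time_s: 10.3
tool_pos: [0.4666, -0.3263, 0.1409]
tool_rot: [140.0, -0.1, 85.1]
force: [0.1, 0.2, -0.9]
grip_width: 0.0084
grasp_force: 15.0
```

Run:
```python
from plan import *
state()
W=[(*mid(a,a,18),0,0) for a in (60,70)]
go(W,vmax=15,wmax=5)
```

```text
t 10.3 [ 0.4666 -0.3263  0.1409] [139.9738  -0.0843  85.11  ] q [ 56.3  -7.5  -5.2 129.5 -49.2  38.8  80.3] F [ 0.1  0.2 -0.9] w 0.0084 gf 15.0
[[[0.0, 0.08, 0.007, 0.028, 0.0, -0.0, 1.0], [0.0, 0.16, 0.015, 0.055, 0.0, -0.001, 1.0]]]
[[[0.0, 0.053, 0.005, 0.019, 0.0, 0.0, 1.0], [0.0, 0.106, 0.01, 0.037, 0.0, 0.0, 1.0], [-0.0, 0.159, 0.015, 0.056, 0.0, 0.0, 1.0]]]
end [ 0.4944 -0.3279  0.1566]
```

>>> jog_arm(
  motion=[
    [[0,0.08,0.007,0.028,0,0,1],[0,0.16,0.015,0.055,0,0,1],[0,0.16,0.015,0.055,0,0,1]],
  ],
)

```text
time_s: 10.6
tool_pos: [0.4837, -0.3278, 0.1534]
tool_rot: [149.7, 0.1, 85.3]
force: [1.0, -1.3, -1.5]
grip_width: 0.0087
grasp_force: 15.0
```

>>> jog_arm(
  motion=[
    [[0,0.053,0.005,0.019,0,0,1],[0,0.106,0.01,0.037,0,0,1],[0,0.159,0.015,0.056,0,0,1],[0,0.159,0.015,0.056,0,0,1]],
  ],
)

```text
time_s: 11.0
tool_pos: [0.4962, -0.3277, 0.157]
tool_rot: [159.8, -0.1, 85.3]
force: [0.3, 0.8, -0.8]
grip_width: 0.0089
grasp_force: 15.0
```

Run:
```python
from plan import *
print(cmd()[0]);state(); lidangle("side7")
W=[(*mid(a,a,18),0,0) for a in (80,90)]
go(W,vmax=15,wmax=5)
```

```text
[ 0.49440497 -0.32792991  0.15659702]
t 11.0 [ 0.4962 -0.3277  0.157 ] [159.843   -0.1457  85.32  ] q [ 53.7   1.1 -15.7 110.9 -13.7  51.9  40.3] F [ 0.3  0.8 -0.8] w 0.0089 gf 15.0
lid n 171 [ 23.6655 -39.1461 149.685 ] [0.9769 0.1745 0.1232] alpha 82.8 [  5.5498 -80.0903  52.2868] [ 47.4502  26.7599 203.9864]
[[[-0.0, 0.08, 0.007, 0.028, 0.0, 0.0, 1.0], [-0.0, 0.16, 0.015, 0.055, 0.0, 0.0, 1.0]]]
[[[-0.0, 0.053, 0.005, 0.019, 0.0, 0.0, 1.0], [-0.0, 0.106, 0.01, 0.037, 0.0, 0.0, 1.0], [-0.0, 0.159, 0.015, 0.056, 0.0, 0.0, 1.0]]]
end [ 0.5258 -0.3306  0.162 ]
```

>>> jog_arm(
  motion=[
    [[0,0.08,0.007,0.028,0,0,1],[0,0.16,0.015,0.055,0,0,1],[0,0.16,0.015,0.055,0,0,1]],
  ],
)

```text
time_s: 11.35
tool_pos: [0.5118, -0.3287, 0.1603]
tool_rot: [169.8, -0.2, 85.3]
force: [0.8, 0.6, -2.5]
grip_width: 0.0088
grasp_force: 15.0
```

>>> jog_arm(
  motion=[
    [[0,0.053,0.005,0.019,0,0,1],[0,0.106,0.01,0.037,0,0,1],[0,0.159,0.015,0.056,0,0,1],[0,0.159,0.015,0.056,0,0,1]],
  ],
)

```text
time_s: 11.75
tool_pos: [0.5259, -0.3301, 0.1603]
tool_rot: [180.0, -0.3, 85.3]
force: [-0.1, 0.2, -1.9]
grip_width: 0.009
grasp_force: 15.0
```

Run:
```python
from plan import *
print(cmd()[0]);state(); lidangle("side8")
go([(*mid(92,92,18,(58,72)),0,0),(*mid(97,97,18,(61.5,66)),0,0),(*mid(99.5,99.5,18,(61.5,61)),0,1)],vmax=8,wmax=4)
```

```text
[ 0.52576111 -0.3305625   0.16196142]
t 11.8 [ 0.5259 -0.3301  0.1603] [179.9581  -0.3001  85.2585] q [ 44.6  17.1 -17.9  90.    5.1  73.9  21.2] F [-0.1  0.2 -1.9] w 0.0090 gf 15.0
lid n 472 [ 50.4067 -14.3395 139.959 ] [ 0.9994  0.0154 -0.032 ] alpha 91.8 [ 45.7383 -79.3938  76.3222] [ 58.2885  62.7703 200.0309]
[[[-0.0, 0.063, -0.02, 0.011, 0.0, 0.0, 1.0]]]
[[[-0.0, 0.058, 0.032, 0.014, 0.0, 0.0, 1.0], [-0.0, 0.117, 0.063, 0.028, 0.0, 0.0, 1.0]]]
[[[-0.0, 0.046, 0.051, 0.014, 0.001, 0.0, 1.0], [-0.0, 0.046, 0.051, 0.014, 0.001, 0.0, 1.0]]]
end [ 0.5474 -0.3324  0.1516]
```

>>> jog_arm(
  motion=[
    [[0,0.063,-0.02,0.011,0,0,1],[0,0.063,-0.02,0.011,0,0,1]],
  ],
)

```text
time_s: 12.0
tool_pos: [0.5312, -0.3318, 0.1636]
tool_rot: [-178.1, -0.2, 85.1]
force: [0.7, 0.4, -1.6]
grip_width: 0.0088
grasp_force: 15.0
```

>>> jog_arm(
  motion=[
    [[0,0.058,0.032,0.014,0,0,1],[0,0.117,0.063,0.028,0,0,1],[0,0.117,0.063,0.028,0,0,1]],
  ],
)

```text
time_s: 12.3
tool_pos: [0.5437, -0.3336, 0.1575]
tool_rot: [-173.2, -0.1, 85.1]
force: [0.2, -0.5, 1.3]
grip_width: 0.009
grasp_force: 15.0
```

>>> jog_arm(
  motion=[
    [[0,0.046,0.051,0.014,0,0,1],[0,0.046,0.051,0.014,0,0,1],[0,0.046,0.051,0.014,0,0,1]],
  ],
)

```text
time_s: 12.6
tool_pos: [0.5482, -0.3348, 0.1555]
tool_rot: [-170.9, 0.1, 85.1]
force: [1.6, -1.5, 9.5]
grip_width: 0.0094
grasp_force: 15.0
```

Run:
```python
from plan import *
print(cmd()[0]);state(); lidangle("side9")
go([(*mid(100,100,18,(61.5,58.5)),0,1)],vmax=8,wmax=4)
```

```text
[ 0.54740113 -0.33240015  0.1516377 ]
t 12.6 [ 0.5482 -0.3348  0.1555] [-170.936     0.0626   85.0872] q [ 39.2  26.5 -17.2  78.6  10.5  84.7  16.5] F [ 1.6 -1.5  9.5] w 0.0094 gf 15.0
lid n 600 [ 66.9026 -15.0517 134.6906] [-0.9722 -0.0112  0.2337] alpha -76.5 [ 51.4761 -79.9959  72.3711] [ 86.1507  64.7456 196.7799]
[[[-0.0, 0.012, 0.025, 0.003, -0.0, 0.0, 1.0], [-0.0, 0.012, 0.025, 0.003, -0.0, 0.0, 1.0]]]
end [ 0.5482 -0.3325  0.149 ]
```

Run:
```python
from plan import *
sync()
p,r=cmd()
go([(p+[0,0,.012],r,0,0),(*mid(98,94.5,18,(63.4,70)),0,1),(*mid(98,94.5,18,(63.4,64)),0,1)],vmax=10,wmax=4)
```

```text
t 12.7 [ 0.5481 -0.3348  0.1556] [-170.9392    0.0591   85.0801] q [ 39.2  26.5 -17.2  78.6  10.5  84.7  16.5] F [ 2.2 -1.3  9.4] w 0.0091 gf 15.0
[[[-0.0, -0.009, -0.059, 0.0, 0.0, 0.0, 1.0], [-0.0, -0.019, -0.119, 0.0, 0.0, 0.0, 1.0]]]
[[[0.011, 0.01, 0.033, -0.013, 0.0, -0.0, 1.0], [0.022, 0.02, 0.066, -0.025, 0.0, -0.0, 1.0], [0.022, 0.02, 0.066, -0.025, 0.0, -0.0, 1.0]]]
[[[0.001, 0.005, 0.06, -0.0, 0.0, -0.0, 1.0], [0.001, 0.005, 0.06, -0.0, 0.0, -0.0, 1.0]]]
end [ 0.5492 -0.3325  0.1548]
```

>>> jog_arm(
  motion=[
    [[0,-0.015,-0.08,0,0,0,1],[0,-0.02,-0.159,0,0,0,1],[0,-0.02,-0.159,0,0,0,1]],
  ],
)

```text
time_s: 12.95
tool_pos: [0.5477, -0.3337, 0.1692]
tool_rot: [-170.6, -0.1, 85.1]
force: [0.6, 0.6, -2.6]
grip_width: 0.0089
grasp_force: 15.0
```

>>> jog_arm(
  motion=[
    [[0,0.01,0.033,-0.013,0,0,1],[0,0.02,0.066,-0.025,0,0,1],[0,0.02,0.066,-0.025,0,0,1]],
  ],
)

```text
time_s: 13.25
tool_pos: [0.547, -0.3337, 0.1606]
tool_rot: [-175.0, -0.1, 85.0]
force: [-1.0, 0.2, -2.4]
grip_width: 0.0089
grasp_force: 15.0
```

>>> jog_arm(
  motion=[
    [[0,0.005,0.06,0,0,0,1],[0,0.005,0.06,0,0,0,1],[0,0.005,0.06,0,0,0,1]],
  ],
)

```text
time_s: 13.55
tool_pos: [0.5483, -0.3331, 0.1542]
tool_rot: [-174.9, -0.1, 85.1]
force: [-2.5, -0.2, -2.7]
grip_width: 0.0089
grasp_force: 15.0
```

Run:
```python
from plan import *
print(cmd()[0]);sync(); lidangle("side10")
go([(*mid(98,94.5,18,(63.4,60.5)),0,1),(*mid(98,94.5,18,(63.4,58.5)),0,1)],vmax=10,wmax=4)
```

```text
[ 0.54921026 -0.33254784  0.15476304]
t 13.6 [ 0.5483 -0.3331  0.1542] [-174.8962   -0.1251   85.1246] q [ 41.1  23.5 -17.8  82.5   8.7  80.   17.7] F [-2.5 -0.2 -2.7] w 0.0089 gf 15.0
lid n 559 [ 69.8152 -14.8436 132.1649] [ 0.9902  0.0138 -0.1391] alpha 98.0 [ 57.6498 -79.5156  69.3622] [ 83.8813  64.6225 194.5322]
[[[0.006, 0.012, 0.028, -0.003, -0.001, -0.0, 1.0], [0.006, 0.012, 0.028, -0.003, -0.001, -0.0, 1.0]]]
[[[-0.0, 0.001, 0.02, -0.0, 0.0, -0.0, 1.0], [-0.0, 0.001, 0.02, -0.0, 0.0, -0.0, 1.0]]]
end [ 0.5492 -0.3326  0.1493]
```

>>> jog_arm(
  motion=[
    [[0,0,0.028,0,0,0,1],[0,0,0.028,0,0,0,1]],
  ],
)

```text
time_s: 13.8
tool_pos: [0.5484, -0.3332, 0.1534]
tool_rot: [-175.0, -0.1, 85.1]
force: [-3.9, 1.7, 3.0]
grip_width: 0.0088
grasp_force: 15.1
```

>>> jog_arm(
  motion=[
    [[0,0,0.02,0,0,0,1],[0,0,0.02,0,0,0,1]],
  ],
)

```text
time_s: 14.0
tool_pos: [0.5485, -0.3332, 0.1533]
tool_rot: [-175.1, -0.0, 85.1]
force: [-5.8, 2.5, 10.5]
grip_width: 0.009
grasp_force: 15.1
```

>>> jog_arm(
  motion=[
    [[0,0,0.015,0,0,0,1],[0,0,0.015,0,0,0,1]],
  ],
)

```text
time_s: 14.2
tool_pos: [0.5485, -0.3333, 0.1532]
tool_rot: [-175.1, 0.0, 85.1]
force: [-7.4, 3.1, 16.7]
grip_width: 0.0087
grasp_force: 15.1
```

Run:
```python
from plan import *
sync(); lidangle("side11")
```

```text
t 14.2 [ 0.5485 -0.3333  0.1532] [-175.1205    0.0039   85.1122] q [ 41.1  23.4 -17.8  82.8   8.8  79.6  17.6] F [-7.4  3.1 16.7] w 0.0087 gf 15.1
lid n 554 [ 69.3582 -15.0084 130.7323] [ 0.9902  0.0173 -0.1383] alpha 98.0 [ 58.6076 -80.1814  70.014 ] [ 84.04    66.8294 193.8845]
```

>>> jog_arm(
  motion=[
    [[0,0,-0.03,0,0,0,1],[0,0,-0.045,0,0,0,1],[0,0,-0.045,0,0,0,1]],
  ],
)

```text
time_s: 14.55
tool_pos: [0.5484, -0.3333, 0.1534]
tool_rot: [-175.0, -0.1, 85.1]
force: [-4.4, 1.6, 2.0]
grip_width: 0.0087
grasp_force: 15.0
```

>>> jog_arm(
  motion=[
    [[0,0,0,0,0,0,0.85],[0,0,0,0,0,0,0.75],[0,0,0,0,0,0,0.68],[0,0,0,0,0,0,0.62]],
  ],
)

```text
time_s: 14.95
tool_pos: [0.5492, -0.3335, 0.1533]
tool_rot: [-175.1, -0.1, 85.1]
force: [0.6, -0.7, 0.2]
grip_width: 0.0286
grasp_force: 0.0
```

Run:
```python
from plan import *
sync(); lidangle("side12")
```

```text
t 14.9 [ 0.5492 -0.3335  0.1533] [-175.0958   -0.0654   85.1158] q [ 41.1  23.5 -17.8  82.6   8.7  79.7  17.6] F [ 0.6 -0.7  0.2] w 0.0286 gf 0.0
lid n 544 [ 69.2753 -15.146  129.3905] [ 0.989   0.0165 -0.1472] alpha 98.5 [ 59.4942 -79.354   69.591 ] [ 83.4224  65.9911 192.5327]
```

>>> jog_arm(
  motion=[
    [[0,0,-0.25,0,0,0,0.62],[0,0,-0.5,0,0,0,0.62],[0,0,-0.5,0,0,0,0.62],[0,0,-0.5,0,0,0,0.62]],
  ],
)

```text
time_s: 15.4
tool_pos: [0.5535, -0.334, 0.2036]
tool_rot: [-175.1, -0.0, 85.1]
force: [0.6, 0.2, 0.7]
grip_width: 0.0327
grasp_force: 0.0
```

Run:
```python
from plan import *
o=sync(); lidangle("side13")
z=np.load("pics/side13.npz"); P=cloud("side",z['d']); h=cv2.cvtColor(z['im'],cv2.COLOR_RGB2HSV); m=(h[...,0]>85)&(h[...,0]<120)&(h[...,1]>140)&(h[...,2]>30)
u,v,k=frame(YAW); L=P-O; X=np.stack([L@u,L@v,L[...,2]],-1)*1000
for c in range(300,345,6):
    q=X[:,c][m[:,c]&(abs(X[:,c,0]-70)<60)]
    if len(q): print(c,np.round(q[[0,1,-1]]).astype(int).tolist())
# fingertip z from depth
M=R.from_euler('xyz',o['tool_rot'],degrees=True).as_matrix(); Q=((P.reshape(-1,3)-o['tool_pos'])@M)*1000
Q=Q[(Q[:,2]>-100)&(Q[:,2]<14)&(abs(Q[:,0])<14)&(abs(Q[:,1])<50)&~m.ravel()]; print(np.round(np.sort(Q[:,2])[-12:]))
T,d=shot("top","top13"); h=cv2.cvtColor(T,cv2.COLOR_RGB2HSV)
P=cloud("top",d); L=P-O; X=np.stack([L@u,L@v,L[...,2]],-1)*1000
# oximeter: things inside the tub
k=(abs(X[...,0])<48)&(abs(X[...,1])<68)&(X[...,2]>10)&(X[...,2]<65)
vv,uu=np.nonzero(k); print(k.sum(),uu.min(),uu.max(),vv.min(),vv.max())
for r in range(vv.min(),vv.max()+1,2): print(r,' '.join("%3.0f"%x for x in X[r,uu.min():uu.max()+1:2,2]))
c=cv2.resize(T[205:260,335:400],(780,660)[:2],interpolation=cv2.INTER_CUBIC)
cv2.imwrite("pics/m5.png",cv2.convertScaleAbs(cv2.resize(c,(650,550))[:,:,::-1],alpha=1.5))
```

```text
t 15.4 [ 0.5535 -0.334   0.2036] [-175.1231   -0.0395   85.115 ] q [ 40.8  22.6 -17.9  78.1   8.4  85.   18. ] F [0.6 0.2 0.7] w 0.0327 gf 0.0
lid n 635 [ 70.3321  -8.5725 135.4374] [ 0.9882  0.0111 -0.1527] alpha 98.8 [ 59.3182 -78.121   69.6862] [ 83.5705  77.7284 194.8244]
324 [[61, 62, 77], [60, 61, 72], [17, -17, 48]]
330 [[81, 68, 186], [80, 67, 182], [68, 23, 53]]
336 [[83, 28, 189], [79, 22, 190], [61, -30, 70]]
342 [[80, -18, 189], [81, -18, 184], [66, -67, 60]]
[-31. -31. -30. -30. -27. -27. -27. -27. -25. -24.  13.  13.]
368 347 366 217 241
217  75  21  24  22  25  24  22  22  27  31
219  80  30  19  20  19  19  20  24  25  19
221  73  28  23  23  26  20  22  22  26  28
223  68  20  24  18  22  23  29  24  51 632
225  77  25  29  19  27  21  26  26  51 646
227  72  25  23  18  31  24  20  45  53 643
229  74  27  23  25  30  23  19  54 641 648
231  65  24  20  30  26  21  27  59 644 650
233  25  25  20  23  32  19  39  50 650 658
235  26  21  22  22  23  18  54 642 653 661
237  22  19  27  23  27  21  28 651 657 662
239  20  25  23  19  30  23 641 652 663 668
241  74  26  25  18  26  25 652 657 665 666
```

View pics/m5.png

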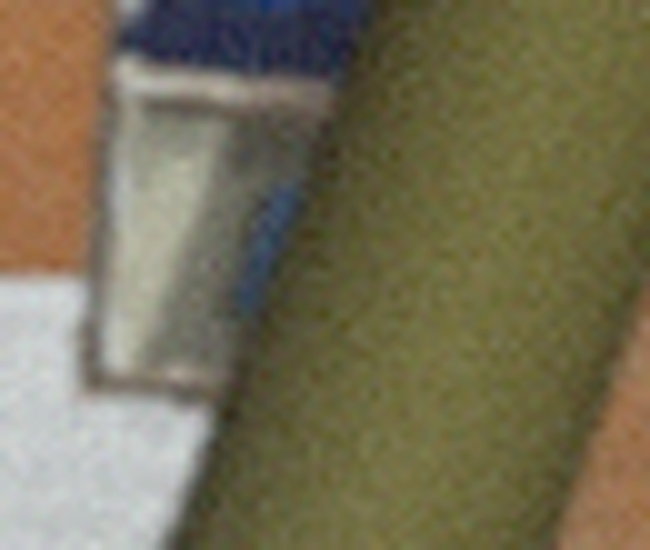

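```bash
sed -i 's/^D=34/D=37.5/' plan.py
python3 - <<'E'
from plan import *
A=98.7; pv=(63.6,58.6)
p,T=mid(A,A,10,pv); z=T.as_matrix()[:,2]
print(p,cmd()[0])
go([(p-.025*z,T,34,0),(p,T,34,1)],vmax=20,wmax=4)
E
```

```text
[ 0.548908   -0.3325668   0.15391403] [ 0.55346971 -0.333999    0.2036056 ]
[[[0.005, 0.006, 0.125, 0.011, -0.0, -0.0, 0.61], [0.01, 0.012, 0.25, 0.021, -0.0, -0.0, 0.61]]]
[[[0.0, 0.0, 0.125, 0.0, -0.0, -0.0, 0.61], [0.0, 0.0, 0.25, 0.0, -0.0, -0.0, 0.61], [0.0, 0.0, 0.25, 0.0, -0.0, -0.0, 0.61]]]
end [ 0.54888216 -0.33256886  0.1538796 ]
```

>>> jog_arm(
  motion=[
    [[0,0.006,0.125,0.011,0,0,0.61],[0.01,0.012,0.25,0.021,0,0,0.61],[0.01,0.012,0.25,0.021,0,0,0.61]],
  ],
)

```text
time_s: 15.8
tool_pos: [0.5512, -0.3311, 0.1741]
tool_rot: [-170.9, -0.3, 85.2]
force: [0.1, 0.3, -1.1]
grip_width: 0.034
grasp_force: 0.0
```

>>> jog_arm(
  motion=[
    [[0,0,0.1,0,0,0,0.61],[0,0,0.21,0,0,0,0.61],[0,0,0.21,0,0,0,0.61]],
  ],
)

```text
time_s: 16.1
tool_pos: [0.5474, -0.3322, 0.1555]
tool_rot: [-171.1, -0.1, 85.1]
force: [0.4, -0.1, 0.3]
grip_width: 0.034
grasp_force: 0.0
```

>>> jog_arm(
  motion=[
    [[0,0,0,0,0,0,0.8],[0,0,0,0,0,0,1],[0,0,0,0,0,0,1],[0,0,0,0,0,0,1],[0,0,0,0,0,0,1]],
  ],
  grip_force=20,
)

```text
time_s: 16.6
tool_pos: [0.5488, -0.3326, 0.1579]
tool_rot: [-171.3, -0.1, 85.1]
force: [-1.9, 0.2, 2.5]
grip_width: 0.0089
grasp_force: 20.0
```

Run:
```python
from plan import *
sync(); lidangle("side14")
p,r=cmd()
# straight lift along lid plane, then upright while rising, to rear edge z>=0.225 -> tool reported z = .158+.18
go([(p+[.000,0,.03],tool(97,YAW),0,0),(p+[-.012,0,.12],tool(90,YAW),0,0),(p+[-.015,0,.19],tool(90,YAW),0,1)],vmax=30,wmax=4)
```

```text
t 16.6 [ 0.5488 -0.3326  0.1579] [-171.2556   -0.0543   85.0953] q [ 39.4  26.2 -17.4  78.8  10.3  84.6  16.5] F [-1.9  0.2  2.5] w 0.0089 gf 20.0
lid n 598 [ 68.8495 -12.9187 132.5486] [ 0.9821  0.0155 -0.1878] alpha 100.8 [ 54.7384 -78.3882  69.6893] [ 85.6013  65.3125 192.809 ]
[[[0.0, -0.046, -0.297, -0.01, -0.0, -0.0, 1.0]]]
[[[-0.002, -0.056, -0.219, -0.009, -0.0, -0.0, 1.0], [-0.004, -0.113, -0.439, -0.019, -0.0, -0.0, 1.0], [-0.007, -0.17, -0.659, -0.029, -0.0, -0.0, 1.0], [-0.009, -0.227, -0.878, -0.039, -0.0, -0.0, 1.0]]]
[[[-0.001, -0.01, -0.234, 0.0, -0.0, -0.0, 1.0], [-0.001, -0.019, -0.467, 0.0, -0.0, -0.0, 1.0], [-0.002, -0.029, -0.701, 0.0, -0.0, -0.0, 1.0], [-0.002, -0.029, -0.701, 0.0, -0.0, -0.0, 1.0]]]
end [ 0.5338 -0.3326  0.348 ]
```

>>> jog_arm(
  motion=[
    [[0,-0.046,-0.297,-0.01,0,0,1],[0,-0.046,-0.297,-0.01,0,0,1]],
  ],
)

```text
time_s: 16.85
tool_pos: [0.5504, -0.3337, 0.1912]
tool_rot: [-173.4, 0.1, 85.1]
force: [0.3, 0.3, -1.1]
grip_width: 0.0089
grasp_force: 20.0
```

>>> jog_arm(
  motion=[
    [[0,-0.056,-0.219,-0.009,0,0,1],[0,-0.113,-0.439,-0.019,0,0,1],[0,-0.17,-0.659,-0.029,0,0,1],[0,-0.227,-0.878,-0.039,0,0,1]],
  ],
)

```text
time_s: 17.25
tool_pos: [0.5369, -0.3314, 0.277]
tool_rot: [179.9, -0.1, 85.1]
force: [-0.3, -0.5, -1.9]
grip_width: 0.0086
grasp_force: 20.0
```

>>> jog_arm(
  motion=[
    [[0,-0.01,-0.234,0,0,0,1],[0,-0.02,-0.467,0,0,0,1],[0,-0.03,-0.7,0,0,0,1],[0,-0.03,-0.7,0,0,0,1]],
  ],
)

```text
time_s: 17.65
tool_pos: [0.5352, -0.3319, 0.3502]
tool_rot: [179.6, 0.1, 85.1]
force: [1.1, -0.2, -1.6]
grip_width: 0.0085
grasp_force: 20.0
```

Run:
```python
from plan import *
print(cmd()[0]);sync()
s,d=shot("side","side15"); P=cloud("side",d); h=cv2.cvtColor(s,cv2.COLOR_RGB2HSV); m=(h[...,0]>85)&(h[...,0]<120)&(h[...,1]>140)&(h[...,2]>30)
X=P[m]; X=X[(X[:,0]>.4)&(X[:,0]<.65)&(X[:,1]>-.43)&(X[:,1]<-.23)&(X[:,2]>.15)]
c=np.median(X,0)
for _ in range(6):
    n=np.linalg.svd(X-c,full_matrices=False)[2][2]; r=abs((X-c)@n); X=X[r<max(.006,2.5*np.median(r))]; c=X.mean(0)
n*=np.sign(n[0]); print(len(X),c,n,np.percentile(X,[1,99],axis=0)); print("yaw",np.degrees(np.arctan2(n[1],n[0])),"lean",np.degrees(np.arcsin(-n[2])))
```

```text
[ 0.53376113 -0.33261613  0.34799529]
t 17.6 [ 0.5352 -0.3319  0.3502] [179.6367   0.0612  85.1021] q [ 43.5  15.3 -18.3  70.7   4.7  94.4  21.3] F [ 1.1 -0.2 -1.6] w 0.0085 gf 20.0
681 [ 0.5295 -0.3433  0.3238] [ 0.9971 -0.0713 -0.0264] [[ 0.5223 -0.4067  0.2614]
 [ 0.5388 -0.268   0.3829]]
yaw -4.090284868980272 lean 1.5102405839636017
```

```bash
cat >> plan.py <<'E'
RY=1.0; RC=np.array([.629,.093])
def rk(xb,zb,phi,y=None):
    T=tool(phi,RY); M=T.as_matrix(); rear=np.array([xb,RC[1] if y is None else y,zb]); p=rear-.109*M[:,2]+.0016*M[:,1]
    near=p+M@[0,-.095,-.0935]; far=p+M@[0,.095,-.16]; farb=p+M@[0,.095,-.0935]
    print("phi %d xb %.3f zb %.3f"%(phi,xb,zb),"near x%.3f z%.3f"%(near[0],near[2]),"far x%.3f z%.3f bot x%.3f"%(far[0],far[2],farb[0])); return p,T
E
python3 - <<'E'
from plan import *
p,r=cmd()
W=[([.53,-.12,.35],tool(90,-2),0,0),([.53,.093,.35],tool(90,1),0,1)]
for a in [(.62,.20,80),(.635,.14,80),(.635,.09,80),(.636,.06,81),(.636,.035,83),(.635,.022,87),(.634,.014,91),(.634,.010,92)]: rk(*a)
go(W,vmax=40)
E
```

```text
phi 80 xb 0.620 zb 0.200 near x0.493 z0.383 far x0.668 z0.482 bot x0.680
phi 80 xb 0.635 zb 0.140 near x0.508 z0.323 far x0.683 z0.422 bot x0.695
phi 80 xb 0.635 zb 0.090 near x0.508 z0.273 far x0.683 z0.372 bot x0.695
phi 81 xb 0.636 zb 0.060 near x0.512 z0.245 far x0.689 z0.341 bot x0.700
phi 83 xb 0.636 zb 0.035 near x0.519 z0.225 far x0.699 z0.314 bot x0.707
phi 87 xb 0.635 zb 0.022 near x0.531 z0.219 far x0.717 z0.296 bot x0.721
phi 91 xb 0.634 zb 0.014 near x0.544 z0.218 far x0.735 z0.281 bot x0.734
phi 92 xb 0.634 zb 0.010 near x0.548 z0.216 far x0.740 z0.275 bot x0.738
[[[0.351, -0.039, -0.0, 0.0, 0.0, -0.003, 1.0], [0.702, -0.078, -0.001, 0.001, 0.0, -0.005, 1.0]]]
[[[0.352, -0.033, 0.0, 0.0, 0.0, -0.003, 1.0], [0.704, -0.066, -0.0, 0.0, 0.0, -0.006, 1.0]]]
[[[0.352, -0.027, -0.0, 0.001, 0.0, -0.002, 1.0], [0.705, -0.054, -0.001, 0.001, 0.0, -0.005, 1.0]]]
[[[0.354, -0.012, -0.0, -0.0, 0.0, -0.003, 1.0], [0.709, -0.025, -0.001, -0.0, 0.0, -0.006, 1.0]]]
[[[0.355, -0.006, 0.0, -0.0, 0.0, -0.002, 1.0], [0.71, -0.011, -0.0, -0.0, 0.0, -0.005, 1.0]]]
[[[0.355, -0.001, -0.001, -0.0, 0.0, -0.003, 1.0], [0.71, -0.001, -0.001, -0.0, 0.0, -0.006, 1.0], [0.71, -0.001, -0.001, -0.0, 0.0, -0.006, 1.0]]]
end [0.5299861  0.09300233 0.34997161]
```

>>> jog_arm(
  motion=[
    [[0.351,-0.039,0,0,0,-0.003,1],[0.702,-0.078,0,0,0,-0.005,1],[0.702,-0.078,0,0,0,-0.005,1]],
  ],
)

```text
time_s: 18.0
tool_pos: [0.5332, -0.2535, 0.3458]
tool_rot: [-180.0, -0.3, 86.5]
force: [0.7, 0.0, -1.7]
grip_width: 0.0085
grasp_force: 20.0
```

>>> jog_arm(
  motion=[
    [[0.352,-0.033,0,0,0,-0.003,1],[0.704,-0.066,0,0,0,-0.006,1]],
  ],
)

```text
time_s: 18.2
tool_pos: [0.5296, -0.1902, 0.3447]
tool_rot: [-179.9, -0.1, 87.0]
force: [0.9, 1.6, -1.2]
grip_width: 0.0087
grasp_force: 20.0
```

>>> jog_arm(
  motion=[
    [[0.352,-0.027,0,0,0,-0.002,1],[0.705,-0.054,0,0,0,-0.005,1]],
  ],
)

```text
time_s: 18.4
tool_pos: [0.5279, -0.1183, 0.3453]
tool_rot: [-179.9, -0.1, 88.0]
force: [0.6, -0.5, -2.4]
grip_width: 0.0088
grasp_force: 20.0
```

>>> jog_arm(
  motion=[
    [[0.354,-0.012,0,0,0,-0.003,1],[0.709,-0.025,0,0,0,-0.006,1]],
  ],
)

```text
time_s: 18.6
tool_pos: [0.528, -0.0474, 0.3455]
tool_rot: [-179.9, -0.1, 89.1]
force: [0.2, 0.2, -0.9]
grip_width: 0.0087
grasp_force: 20.0
```

>>> jog_arm(
  motion=[
    [[0.355,-0.006,0,0,0,-0.002,1],[0.71,-0.011,0,0,0,-0.005,1]],
  ],
)

```text
time_s: 18.8
tool_pos: [0.5281, 0.0235, 0.3456]
tool_rot: [-179.9, -0.1, 90.0]
force: [1.0, -0.0, -1.5]
grip_width: 0.0088
grasp_force: 20.0
```

>>> jog_arm(
  motion=[
    [[0.355,0,0,0,0,-0.003,1],[0.71,0,0,0,0,-0.006,1],[0.71,0,0,0,0,-0.006,1]],
  ],
)

```text
time_s: 19.1
tool_pos: [0.5271, 0.1005, 0.3461]
tool_rot: [-179.9, -0.3, 91.7]
force: [0.6, 0.1, -0.7]
grip_width: 0.0082
grasp_force: 20.0
```

Run:
```python
from plan import *
print(cmd()[0]);sync()
# lid in both views
for n in("side","top"):
    s,d=shot(n,n+"16"); P=cloud(n,d); h=cv2.cvtColor(s,cv2.COLOR_RGB2HSV); m=(h[...,0]>85)&(h[...,0]<120)&(h[...,1]>140)&(h[...,2]>30)
    X=P[m]; X=X[(X[:,0]>.45)&(X[:,0]<.6)&(abs(X[:,1]-.09)<.1)&(X[:,2]>.21)&(X[:,2]<.42)]
    if len(X)<10: continue
    c=np.median(X,0); 
    for _ in range(6):
        nn=np.linalg.svd(X-c,full_matrices=False)[2][2]; r=abs((X-c)@nn); X=X[r<max(.006,2.5*np.median(r))]; c=X.mean(0)
    nn*=np.sign(nn[0]); print(n,len(X),c,nn,np.percentile(X,[1,99],axis=0).round(3).tolist())
# tub: oximeter from both views
u,v,k=frame(YAW)
for n in("top","side"):
    z=np.load(f"pics/{n}16.npz"); P=cloud(n,z['d']); L=P-O; X=np.stack([L@u,L@v,L[...,2]],-1)*1000
    kk=(abs(X[...,0])<46)&(abs(X[...,1])<66)&(X[...,2]>38)&(X[...,2]<60); a=X[kk]; print(n,kk.sum(),np.median(a,0) if len(a) else '')
T=np.load("pics/top16.npz")['im'];S=np.load("pics/side16.npz")['im']
q=proj("top",tub(0,0,40))[0].astype(int);s_=proj("side",tub(0,0,40))[0].astype(int)
f=lambda im,p:cv2.resize(im[p[1]-28:p[1]+28,p[0]-28:p[0]+28],(390,390),interpolation=cv2.INTER_CUBIC)
cv2.imwrite("pics/m6.png",cv2.convertScaleAbs(np.hstack([f(T,q),f(S,s_)])[:,:,::-1],alpha=1.5))
go([(*rk(.620,.20,82),0,0),(*rk(.635,.14,80),0,0),(*rk(.635,.09,80),0,1)],vmax=30,wmax=5)
```

```text
[0.5299861  0.09300233 0.34997161]
t 19.1 [0.5271 0.1005 0.3461] [-179.948    -0.2657   91.6513] q [ 21.    4.8 -36.9  83.6   2.6  92.6 -14. ] F [ 0.6  0.1 -0.7] w 0.0082 gf 20.0
side 445 [0.5226 0.0908 0.318 ] [ 0.9987  0.0371 -0.0336] [[0.517, 0.025, 0.256], [0.53, 0.167, 0.378]]
top 20 [0.5262 0.0384 0.3698] [ 0.9863  0.0199 -0.1637] [[0.52, 0.028, 0.345], [0.53, 0.05, 0.381]]
top 132 [-5.3531  5.1768 51.9913]
side 111 [-3.5637 -1.4239 51.9613]
phi 82 xb 0.620 zb 0.200 near x0.499 z0.388 far x0.678 z0.480 bot x0.687
phi 80 xb 0.635 zb 0.140 near x0.508 z0.323 far x0.683 z0.422 bot x0.695
phi 80 xb 0.635 zb 0.090 near x0.508 z0.273 far x0.683 z0.372 bot x0.695
[[[-0.034, 0.264, 0.126, -0.015, -0.001, 0.001, 1.0], [-0.068, 0.528, 0.252, -0.03, -0.001, 0.002, 1.0], [-0.102, 0.791, 0.378, -0.045, -0.002, 0.004, 1.0]]]
[[[-0.0, 0.009, 0.205, -0.003, 0.0, -0.0, 1.0], [-0.001, 0.018, 0.41, -0.007, 0.0, -0.0, 1.0], [-0.002, 0.027, 0.615, -0.011, 0.0, -0.0, 1.0]]]
[[[0.0, -0.044, 0.246, 0.0, 0.0, -0.0, 1.0], [0.001, -0.087, 0.492, 0.0, 0.0, -0.0, 1.0], [0.001, -0.087, 0.492, 0.0, 0.0, -0.0, 1.0]]]
end [0.6177 0.0927 0.1977]
```

View pics/m6.png

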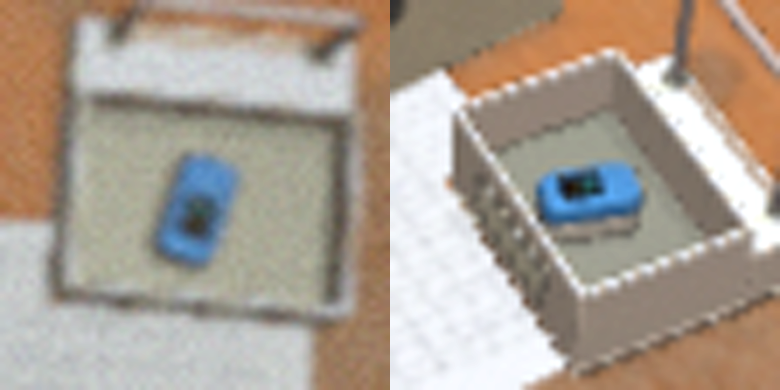

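>>> jog_arm(
  motion=[
    [[-0.034,0.264,0.126,-0.015,0,0.001,1],[-0.068,0.528,0.252,-0.03,0,0.002,1],[-0.102,0.791,0.378,-0.045,-0.002,0.004,1],[-0.102,0.791,0.378,-0.045,-0.002,0.004,1]],
  ],
)

```text
time_s: 19.6
tool_pos: [0.6081, 0.0812, 0.306]
tool_rot: [172.1, 0.3, 90.1]
force: [-1.3, -0.3, -3.0]
grip_width: 0.009
grasp_force: 20.1
```

>>> jog_arm(
  motion=[
    [[0,0.009,0.205,-0.003,0,0,1],[0,0.018,0.41,-0.007,0,0,1],[0,0.027,0.615,-0.011,0,0,1],[0,0.027,0.615,-0.011,0,0,1]],
  ],
)

```text
time_s: 20.0
tool_pos: [0.6169, 0.0825, 0.2457]
tool_rot: [170.3, 0.3, 90.2]
force: [-0.9, -0.9, -1.7]
grip_width: 0.0087
grasp_force: 20.0
```

>>> jog_arm(
  motion=[
    [[0,-0.044,0.246,0,0,0,1],[0,-0.087,0.492,0,0,0,1],[0,-0.087,0.492,0,0,0,1],[0,-0.087,0.492,0,0,0,1]],
  ],
)

```text
time_s: 20.4
tool_pos: [0.6198, 0.0838, 0.2007]
tool_rot: [169.8, 0.2, 90.3]
force: [-0.5, 0.7, -1.6]
grip_width: 0.0087
grasp_force: 20.0
```

Run:
```python
from plan import *
print(cmd()[0]);o=sync(); M=cmd()[1].as_matrix(); print("rear",o['tool_pos']+.109*M[:,2]-.0016*M[:,1])
go([(*rk(.635,.055,81),0,0),(*rk(.635,.035,83),0,1)],vmax=15,wmax=5)
```

```text
[0.61767058 0.09273113 0.19766953]
t 20.4 [0.6198 0.0838 0.2007] [169.833    0.244   90.2566] q [ 20.7   9.8 -35.8  95.9   9.2  66.5 -16.9] F [-0.5  0.7 -1.6] w 0.0087 gf 20.0
rear [0.6375 0.0835 0.0931]
phi 81 xb 0.635 zb 0.055 near x0.511 z0.240 far x0.688 z0.336 bot x0.699
phi 83 xb 0.635 zb 0.035 near x0.518 z0.225 far x0.698 z0.314 bot x0.706
[[[0.03, -0.023, 0.124, 0.002, 0.001, -0.001, 1.0], [0.06, -0.046, 0.247, 0.004, 0.001, -0.003, 1.0], [0.09, -0.069, 0.371, 0.006, 0.002, -0.004, 1.0]]]
[[[0.0, 0.003, 0.099, 0.006, 0.0, 0.0, 1.0], [0.0, 0.007, 0.198, 0.012, 0.0, 0.0, 1.0], [0.0, 0.007, 0.198, 0.012, 0.0, 0.0, 1.0]]]
end [0.6233 0.0928 0.1434]
```

>>> jog_arm(
  motion=[
    [[0.09,-0.02,0,0,0,0,1],[0.09,-0.046,0.12,0.004,0.001,-0.003,1],[0.09,-0.069,0.25,0.006,0.002,-0.004,1],[0.09,-0.069,0.371,0.006,0.002,-0.004,1],[0.09,-0.069,0.371,0.006,0.002,-0.004,1]],
  ],
)

```text
time_s: 20.9
tool_pos: [0.6178, 0.0924, 0.1587]
tool_rot: [171.2, 0.0, 91.0]
force: [-0.5, 0.1, -1.9]
grip_width: 0.0086
grasp_force: 20.0
```

>>> jog_arm(
  motion=[
    [[0,0.003,0.099,0.006,0,0,1],[0,0.007,0.198,0.012,0,0,1],[0,0.007,0.198,0.012,0,0,1],[0,0.007,0.198,0.012,0,0,1]],
  ],
)

```text
time_s: 21.3
tool_pos: [0.6232, 0.0934, 0.142]
tool_rot: [173.1, -0.0, 91.1]
force: [-0.2, 0.5, -0.8]
grip_width: 0.0088
grasp_force: 20.0
```

Run:
```python
from plan import *
print(cmd()[0]);o=sync(); M=cmd()[1].as_matrix(); print("rear",o['tool_pos']+.109*M[:,2]-.0016*M[:,1])
go([(*rk(.635,.022,86),0,1),(*rk(.634,.014,90),0,1),(*rk(.634,.010,91),0,1)],vmax=10,wmax=4)
```

```text
[0.6233425  0.09275142 0.14343873]
t 21.3 [0.6232 0.0934 0.142 ] [173.1318  -0.0233  91.0736] q [ 18.7  15.7 -35.6  96.4  11.9  64.5 -18.8] F [-0.2  0.5 -0.8] w 0.0088 gf 20.0
rear [0.6346 0.0937 0.0336]
phi 86 xb 0.635 zb 0.022 near x0.528 z0.217 far x0.713 z0.297 bot x0.717
phi 90 xb 0.634 zb 0.014 near x0.541 z0.216 far x0.731 z0.283 bot x0.731
phi 91 xb 0.634 zb 0.010 near x0.544 z0.214 far x0.735 z0.277 bot x0.734
[[[-0.003, 0.022, 0.059, 0.008, -0.0, 0.0, 1.0], [-0.006, 0.044, 0.117, 0.016, -0.0, 0.0, 1.0], [-0.006, 0.044, 0.117, 0.016, -0.0, 0.0, 1.0]]]
[[[-0.0, 0.03, 0.042, 0.011, -0.0, 0.0, 1.0], [-0.0, 0.061, 0.083, 0.022, -0.0, 0.0, 1.0], [-0.0, 0.061, 0.083, 0.022, -0.0, 0.0, 1.0]]]
[[[-0.0, 0.019, 0.041, 0.006, -0.0, 0.0, 1.0], [-0.0, 0.019, 0.041, 0.006, -0.0, 0.0, 1.0]]]
end [0.6375 0.0931 0.1189]
```

>>> jog_arm(
  motion=[
    [[0,0.022,0.059,0.008,0,0,1],[0,0.044,0.117,0.014,0,0,1],[0,0.044,0.117,0.014,0,0,1]],
  ],
)

```text
time_s: 21.6
tool_pos: [0.6293, 0.0932, 0.1307]
tool_rot: [175.7, -0.0, 91.0]
force: [-0.4, -0.4, -2.9]
grip_width: 0.0086
grasp_force: 20.0
```

>>> jog_arm(
  motion=[
    [[0,0.03,0.042,0.012,0,0,1],[0,0.061,0.083,0.024,0,0,1],[0,0.061,0.083,0.024,0,0,1]],
  ],
)

```text
time_s: 21.9
tool_pos: [0.6365, 0.0932, 0.123]
tool_rot: [179.9, -0.0, 91.0]
force: [-0.6, 0.1, -1.8]
grip_width: 0.0087
grasp_force: 20.0
```

>>> jog_arm(
  motion=[
    [[0,0.019,0.041,0.006,0,0,1],[0,0.019,0.041,0.006,0,0,1]],
  ],
)

```text
time_s: 22.1
tool_pos: [0.6377, 0.0939, 0.1193]
tool_rot: [-179.0, -0.0, 91.1]
force: [-0.2, -0.0, -1.4]
grip_width: 0.0086
grasp_force: 20.0
```

Run:
```python
from plan import *
print(cmd()[0]);o=sync(); M=cmd()[1].as_matrix(); print("rear",o['tool_pos']+.109*M[:,2]-.0016*M[:,1])
```

```text
[0.63753404 0.09310605 0.11891766]
t 22.1 [0.6377 0.0939 0.1193] [-179.0031   -0.0263   91.0832] q [ 15.6  24.9 -34.2  87.7  14.1  72.8 -19.5] F [-0.2 -0.  -1.4] w 0.0086 gf 20.0
rear [0.6342 0.0939 0.0104]
```

Run:
```python
from plan import *
go([(*rk(.633,.0095,94),0,1),(*rk(.633,.0075,94),0,1),(*rk(.633,.0055,94),0,1)],vmax=10,wmax=4)
```

```text
phi 94 xb 0.633 zb 0.009 near x0.554 z0.218 far x0.748 z0.271 bot x0.743
phi 94 xb 0.633 zb 0.007 near x0.554 z0.216 far x0.748 z0.269 bot x0.743
phi 94 xb 0.633 zb 0.005 near x0.554 z0.214 far x0.748 z0.267 bot x0.743
[[[-0.009, 0.045, 0.011, 0.017, -0.0, 0.0, 1.0], [-0.009, 0.045, 0.011, 0.017, -0.0, 0.0, 1.0]]]
[[[0.0, 0.002, 0.02, -0.0, -0.0, 0.0, 1.0], [0.0, 0.002, 0.02, -0.0, -0.0, 0.0, 1.0]]]
[[[0.0, 0.001, 0.02, -0.0, -0.0, 0.0, 1.0], [0.0, 0.001, 0.02, -0.0, -0.0, 0.0, 1.0]]]
end [0.64219708 0.09311502 0.11415146]
```

>>> jog_arm(
  motion=[
    [[0,0.045,0.01,0.017,0,0,1],[0,0.045,0.01,0.017,0,0,1],[0,0.045,0.01,0.017,0,0,1]],
  ],
)

```text
time_s: 22.4
tool_pos: [0.6421, 0.0943, 0.1188]
tool_rot: [-176.0, -0.0, 91.1]
force: [-1.2, 1.0, 0.1]
grip_width: 0.0085
grasp_force: 20.0
```

>>> jog_arm(
  motion=[
    [[0,0,0.02,0,0,0,1],[0,0,0.02,0,0,0,1]],
  ],
)

```text
time_s: 22.6
tool_pos: [0.6425, 0.0946, 0.1186]
tool_rot: [-176.2, -0.0, 91.1]
force: [-0.4, 1.2, 5.1]
grip_width: 0.0084
grasp_force: 20.0
```

>>> jog_arm(
  motion=[
    [[0,0,0.02,0,0,0,1],[0,0,0.02,0,0,0,1]],
  ],
)

```text
time_s: 22.8
tool_pos: [0.6436, 0.0946, 0.1184]
tool_rot: [-176.4, -0.0, 91.1]
force: [0.4, 1.2, 11.4]
grip_width: 0.0086
grasp_force: 20.1
```

>>> jog_arm(
  motion=[
    [[0,0,-0.035,0,0,0,1],[0,0,-0.035,0,0,0,1]],
  ],
)

```text
time_s: 23.0
tool_pos: [0.6419, 0.0937, 0.1187]
tool_rot: [-176.0, 0.0, 91.1]
force: [0.3, 1.2, 2.6]
grip_width: 0.0088
grasp_force: 20.0
```

>>> jog_arm(
  motion=[
    [[0,0.02,0,0.008,0,0,1],[0,0.04,0,0.012,0,0,1],[0,0.04,0,0.012,0,0,1]],
  ],
)

```text
time_s: 23.3
tool_pos: [0.6468, 0.0944, 0.1182]
tool_rot: [-173.9, -0.1, 91.1]
force: [0.3, 0.9, 4.6]
grip_width: 0.0084
grasp_force: 20.0
```

>>> jog_arm(
  motion=[
    [[0,0.02,0,0.006,0,0,1],[0,0.02,0,0.006,0,0,1]],
  ],
)

```text
time_s: 23.5
tool_pos: [0.6488, 0.0943, 0.1181]
tool_rot: [-172.7, -0.1, 91.1]
force: [0.2, 1.1, 5.3]
grip_width: 0.009
grasp_force: 20.0
```

>>> jog_arm(
  motion=[
    [[0,0,-0.02,0,0,0,1],[0,0,-0.02,0,0,0,0.88],[0,0,-0.02,0,0,0,0.86],[0,0,-0.02,0,0,0,0.83],[0,0,-0.02,0,0,0,0.8]],
  ],
  grip_force=5,
)

```text
time_s: 24.0
tool_pos: [0.648, 0.0935, 0.1192]
tool_rot: [-172.7, 0.0, 91.1]
force: [0.2, -0.9, -1.4]
grip_width: 0.0157
grasp_force: 0.0
```

>>> jog_arm(
  motion=[
    [[0,0,0,0,0,0,0.76],[0,0,0,0,0,0,0.72],[0,0,0,0,0,0,0.68],[0,0,0,0,0,0,0.64]],
  ],
)

```text
time_s: 24.4
tool_pos: [0.6482, 0.0938, 0.1195]
tool_rot: [-172.7, 0.0, 91.1]
force: [0.4, -0.4, -0.5]
grip_width: 0.0286
grasp_force: 0.0
```

```bash
cat >> plan.py <<'E'
def racklid(tag):
    for n in("side","top"):
        s,d=shot(n,n+tag); P=cloud(n,d); h=cv2.cvtColor(s,cv2.COLOR_RGB2HSV); m=(h[...,0]>85)&(h[...,0]<120)&(h[...,1]>120)&(h[...,2]>30)
        m&=(P[...,0]>.55)&(P[...,0]<.7)&(abs(P[...,1]-.09)<.1)&(P[...,2]<.25)
        X=P[m]; 
        if len(X)>5: print(n,len(X),X.mean(0),np.percentile(X,[2,98],axis=0).round(3).tolist())
E
python3 - <<'E'
from plan import *
sync(); racklid("17")
E
```

```text
t 24.4 [0.6482 0.0938 0.1195] [-172.7103    0.0082   91.0734] q [ 13.2  31.3 -33.2  79.3  14.7  81.3 -19.2] F [ 0.4 -0.4 -0.5] w 0.0286 gf 0.0
side 264 [0.6431 0.0822 0.1141] [[0.634, 0.019, 0.08], [0.654, 0.157, 0.149]]
top 36 [0.6433 0.1547 0.1278] [[0.633, 0.145, 0.073], [0.65, 0.163, 0.15]]
```

Run:
```python
from plan import *
p,r=cmd()
def chk(p,T):
    M=T.as_matrix(); a=p+M@[0,-.095,-.0935]; b=p+M@[0,.095,-.16]; t=p+M@[0,0,-.0235]; l=p+M@[0,.055,-.21]; print("near",a.round(3),"far",b.round(3),"tip",t.round(3),"flange",l.round(3))
W=[(p+[0,0,.018],r),(p+[-.02,0,.026],tool(93,RY)),(p+[-.07,0,.05],tool(86,RY)),(p+[-.13,0,.13],tool(84,RY)),(np.array([.50,.08,.33]),tool(90,RY))]
for w in W: chk(*w)
go([(*w,40 if i else 29,0) for i,w in enumerate(W)],vmax=35,wmax=7)
```

```text
near [0.566 0.092 0.242] far [0.763 0.096 0.284] tip [0.651 0.094 0.161] flange [0.729 0.095 0.339]
near [0.538 0.092 0.244] far [0.731 0.096 0.3  ] tip [0.629 0.094 0.169] flange [0.694 0.095 0.352]
near [0.477 0.092 0.256] far [0.662 0.095 0.336] tip [0.577 0.094 0.193] flange [0.618 0.094 0.383]
near [0.414 0.092 0.333] far [0.596 0.095 0.419] tip [0.516 0.094 0.273] flange [0.551 0.094 0.464]
near [0.405 0.078 0.424] far [0.595 0.082 0.49 ] tip [0.5   0.08  0.354] flange [0.555 0.081 0.54 ]
[[[-0.0, -0.023, -0.179, 0.0, 0.0, 0.0, 0.67]]]
[[[0.004, -0.208, -0.054, -0.024, 0.0, 0.0, 0.54]]]
[[[0.004, -0.256, -0.106, -0.019, 0.0, 0.0, 0.54], [0.009, -0.512, -0.213, -0.039, 0.0, 0.0, 0.54]]]
[[[0.003, -0.135, -0.21, -0.002, 0.0, 0.0, 0.54], [0.006, -0.271, -0.421, -0.005, 0.0, 0.0, 0.54]]]
[[[0.002, -0.132, -0.212, -0.003, 0.0, 0.0, 0.54], [0.005, -0.264, -0.424, -0.006, 0.0, 0.0, 0.54]]]
[[[-0.045, -0.033, -0.273, 0.011, 0.0, 0.0, 0.54], [-0.089, -0.066, -0.547, 0.022, 0.0, 0.0, 0.54], [-0.134, -0.099, -0.82, 0.034, 0.0, 0.0, 0.54]]]
end [0.50002502 0.08003383 0.32998839]
```

Run:
```python
from plan import *
sync(); p,r=cmd()
W=[(p+[0,0,.016],tool(95,RY)),(p+[-.02,0,.023],tool(92,RY)),(p+[-.07,0,.05],tool(86,RY)),(p+[-.13,0,.13],tool(84,RY)),(np.array([.50,.08,.33]),tool(90,RY))]
go([(*w,40 if i else 30,0) for i,w in enumerate(W)],vmax=35,wmax=7)
```

```text
t 24.5 [0.6482 0.0938 0.1195] [-172.7121    0.0091   91.0751] q [ 13.2  31.3 -33.2  79.3  14.7  81.3 -19.2] F [0.3 0.9 0.1] w 0.0305 gf 0.0
[[[-0.0, -0.02, -0.159, -0.013, 0.0, 0.0, 0.66]]]
[[[0.004, -0.206, -0.052, -0.016, 0.0, 0.0, 0.54]]]
[[[0.004, -0.254, -0.126, -0.017, 0.0, 0.0, 0.54], [0.009, -0.509, -0.252, -0.034, 0.0, 0.0, 0.54]]]
[[[0.003, -0.135, -0.21, -0.002, 0.0, 0.0, 0.54], [0.006, -0.271, -0.42, -0.005, 0.0, 0.0, 0.54]]]
[[[0.002, -0.132, -0.212, -0.003, 0.0, 0.0, 0.54], [0.005, -0.264, -0.425, -0.006, 0.0, 0.0, 0.54]]]
[[[-0.045, -0.033, -0.273, 0.011, 0.0, 0.0, 0.54], [-0.089, -0.066, -0.546, 0.022, 0.0, 0.0, 0.54], [-0.134, -0.099, -0.82, 0.034, 0.0, 0.0, 0.54]]]
end [0.5  0.08 0.33]
```

>>> jog_arm(
  motion=[
    [[0,-0.01,-0.08,-0.006,0,0,0.66],[0,-0.02,-0.159,-0.013,0,0,0.66],[0,-0.02,-0.159,-0.013,0,0,0.66]],
  ],
)

```text
time_s: 24.8
tool_pos: [0.6487, 0.0944, 0.138]
tool_rot: [-175.3, -0.0, 91.1]
force: [-0.4, 0.6, 0.4]
grip_width: 0.0299
grasp_force: 0.0
```

>>> jog_arm(
  motion=[
    [[0,-0.1,-0.026,-0.008,0,0,0.66],[0,-0.206,-0.052,-0.016,0,0,0.66],[0,-0.206,-0.052,-0.016,0,0,0.66]],
  ],
)

```text
time_s: 25.1
tool_pos: [0.6271, 0.0939, 0.1438]
tool_rot: [-178.0, 0.0, 91.1]
force: [0.5, -0.4, 0.7]
grip_width: 0.0295
grasp_force: 0.0
```

>>> jog_arm(
  motion=[
    [[0,-0.254,-0.126,-0.017,0,0,0.6],[0,-0.509,-0.252,-0.034,0,0,0.54],[0,-0.509,-0.252,-0.034,0,0,0.54]],
  ],
)

```text
time_s: 25.4
tool_pos: [0.5771, 0.0931, 0.1719]
tool_rot: [175.7, 0.1, 91.2]
force: [0.6, -0.1, 0.4]
grip_width: 0.036
grasp_force: 0.0
```

>>> jog_arm(
  motion=[
    [[0,-0.135,-0.21,-0.002,0,0,0.54],[0,-0.271,-0.42,-0.005,0,0,0.54],[0,-0.4,-0.64,-0.008,0,0,0.54],[0,-0.535,-0.845,-0.011,0,0,0.54]],
  ],
)

```text
time_s: 25.8
tool_pos: [0.5196, 0.0913, 0.251]
tool_rot: [174.0, -0.0, 91.1]
force: [0.7, -1.7, 0.5]
grip_width: 0.0398
grasp_force: 0.0
```

>>> jog_arm(
  motion=[
    [[-0.045,-0.033,-0.273,0.011,0,0,0.4],[-0.09,-0.066,-0.546,0.022,0,0,0.3],[-0.134,-0.1,-0.82,0.034,0,0,0.2],[-0.134,-0.1,-0.82,0.034,0,0,0.2]],
  ],
)

```text
time_s: 26.2
tool_pos: [0.5038, 0.0768, 0.334]
tool_rot: [179.8, -0.1, 91.0]
force: [1.3, -0.2, 0.3]
grip_width: 0.0637
grasp_force: 0.0
```

```bash
cat > ox.py <<'E'
from plan import *
def oxim(n,tag):
    s,d=shot(n,tag); im=cv2.resize(s,None,fx=4,fy=4,interpolation=cv2.INTER_CUBIC); h=cv2.cvtColor(cv2.GaussianBlur(im,(5,5),0),cv2.COLOR_RGB2HSV)
    m=((h[...,0]>90)&(h[...,0]<120)&(h[...,1]>90)).astype(np.uint8)
    c=proj(n,tub(0,0,45))[0]*4; k=np.zeros_like(m); cv2.circle(k,tuple(int(x) for x in c),80,1,-1); m&=k
    m=cv2.morphologyEx(m,cv2.MORPH_CLOSE,np.ones((25,25)))
    cs=cv2.findContours(m,0,cv2.CHAIN_APPROX_NONE)[0]
    if not cs: return
    c=max(cs,key=cv2.contourArea)[:,0]; W=onplane(n,(c+.5)/4-.5,.046)[:,:2]; w0=W.mean(0)
    r=cv2.minAreaRect(((W-w0)*1000).astype(np.float32)); b=cv2.boxPoints(r); e=max((b[1]-b[0],b[2]-b[1]),key=np.linalg.norm)
    print(n,np.array(r[0])/1000+w0,r[1],"long axis az",np.degrees(np.arctan2(e[1],e[0])))
E
python3 - <<'E'
from ox import *
sync(); racklid("18"); oxim("top","top18b"); oxim("side","side18b")
E
```

```text
t 26.2 [0.5038 0.0768 0.334 ] [179.8405  -0.0597  90.9746] q [ 24.4   0.6 -36.1  88.5   0.3  90.8 -10.6] F [ 1.3 -0.2  0.3] w 0.0637 gf 0.0
side 289 [0.6438 0.0861 0.1163] [[0.635, 0.021, 0.082], [0.653, 0.157, 0.151]]
top 65 [0.6434 0.0401 0.1215] [[0.631, 0.024, 0.052], [0.652, 0.056, 0.152]]
top [ 0.4669 -0.3204] (28.457918167114258, 55.33310317993164) long axis az -19.280264
side [ 0.4688 -0.3218] (37.48289108276367, 58.52398681640625) long axis az -20.090282
```

Run:
```python
from plan import *
AZ=-109.5; X=np.array([.467,-.3205])
go([([.48,-.13,.33],tool(90,-55),60,0),([*X,.30],tool(90,AZ),60,0),([*X,.14],tool(90,AZ),60,1)],vmax=40,wmax=8)
```

```text
[[[-0.229, -0.03, 0.004, 0.0, -0.0, 0.035, 0.31], [-0.459, -0.061, 0.008, 0.0, -0.0, 0.069, 0.31], [-0.688, -0.091, 0.012, 0.0, -0.0, 0.104, 0.31]]]
[[[-0.227, 0.045, 0.005, 0.0, -0.0, 0.034, 0.31], [-0.454, 0.09, 0.009, 0.0, -0.0, 0.069, 0.31], [-0.681, 0.135, 0.013, 0.0, -0.001, 0.103, 0.31]]]
[[[-0.201, 0.114, 0.005, 0.001, 0.0, 0.035, 0.31], [-0.402, 0.229, 0.01, 0.001, 0.0, 0.069, 0.31], [-0.603, 0.344, 0.014, 0.001, 0.0, 0.104, 0.31]]]
[[[-0.133, 0.165, 0.034, -0.0, 0.0, 0.034, 0.31], [-0.266, 0.33, 0.067, -0.0, 0.0, 0.067, 0.31], [-0.399, 0.495, 0.1, -0.0, 0.0, 0.101, 0.31]]]
[[[-0.075, 0.198, 0.033, -0.0, 0.0, 0.034, 0.31], [-0.15, 0.397, 0.067, -0.0, 0.0, 0.067, 0.31], [-0.225, 0.595, 0.1, -0.0, 0.0, 0.101, 0.31]]]
[[[-0.01, 0.212, 0.033, -0.0, 0.0, 0.033, 0.31], [-0.019, 0.424, 0.066, -0.0, 0.0, 0.067, 0.31], [-0.028, 0.636, 0.099, -0.0, 0.0, 0.101, 0.31]]]
[[[0.0, 0.001, 0.4, -0.0, 0.0, -0.0, 0.31], [0.001, 0.001, 0.8, -0.0, 0.0, -0.0, 0.31]]]
[[[-0.0, -0.0, 0.4, -0.0, 0.0, -0.0, 0.31], [0.0, -0.0, 0.8, -0.0, 0.0, -0.0, 0.31], [0.0, -0.0, 0.8, -0.0, 0.0, -0.0, 0.31]]]
end [ 0.46696734 -0.32049874  0.14004494]
```

>>> jog_arm(
  motion=[
    [[-0.229,-0.03,0,0,0,0.035,0.31],[-0.459,-0.06,0.01,0,0,0.069,0.31],[-0.688,-0.09,0.01,0,0,0.104,0.31]],
  ],
)

```text
time_s: 26.7
tool_pos: [0.4922, 0.0081, 0.3281]
tool_rot: [-179.8, 0.1, 72.1]
force: [-0.7, -0.8, 0.4]
grip_width: 0.061
grasp_force: 0.0
```

>>> jog_arm(
  motion=[
    [[-0.227,0.045,0,0,0,0.034,0.31],[-0.454,0.09,0.01,0,0,0.069,0.31],[-0.681,0.135,0.013,0,0,0.103,0.31]],
  ],
)

```text
time_s: 27.0
tool_pos: [0.4844, -0.0611, 0.3269]
tool_rot: [-179.8, 0.1, 53.6]
force: [0.9, -0.5, 0.4]
grip_width: 0.0599
grasp_force: 0.0
```

>>> jog_arm(
  motion=[
    [[-0.2,0.114,0,0,0,0.035,0.31],[-0.402,0.229,0.01,0,0,0.069,0.31],[-0.603,0.344,0.014,0,0,0.104,0.31]],
  ],
)

```text
time_s: 27.3
tool_pos: [0.4766, -0.13, 0.3255]
tool_rot: [-179.9, 0.2, 34.9]
force: [-1.1, 0.5, 0.4]
grip_width: 0.0598
grasp_force: 0.0
```

>>> jog_arm(
  motion=[
    [[-0.133,0.165,0.034,0,0,0.034,0.31],[-0.266,0.33,0.067,0,0,0.067,0.31],[-0.4,0.495,0.1,0,0,0.101,0.31]],
  ],
)

```text
time_s: 27.6
tool_pos: [0.4724, -0.1934, 0.3154]
tool_rot: [-179.9, 0.2, 16.7]
force: [0.1, 0.6, -0.2]
grip_width: 0.0597
grasp_force: 0.0
```

>>> jog_arm(
  motion=[
    [[-0.075,0.198,0.033,0,0,0.034,0.31],[-0.15,0.397,0.067,0,0,0.067,0.31],[-0.225,0.595,0.1,0,0,0.101,0.31]],
  ],
)

```text
time_s: 27.9
tool_pos: [0.4682, -0.2568, 0.3053]
tool_rot: [-180.0, 0.2, -1.5]
force: [-0.3, -0.3, -0.5]
grip_width: 0.0599
grasp_force: 0.0
```

>>> jog_arm(
  motion=[
    [[-0.01,0.212,0.033,0,0,0.033,0.31],[-0.02,0.424,0.066,0,0,0.067,0.31],[-0.028,0.636,0.099,0,0,0.101,0.31],[-0.028,0.636,0.099,0,0,0.101,0.31]],
  ],
)

```text
time_s: 28.3
tool_pos: [0.4625, -0.3229, 0.2944]
tool_rot: [179.9, 0.3, -19.8]
force: [-0.5, 0.6, 0.2]
grip_width: 0.0598
grasp_force: 0.0
```

Run:
```python
from plan import *
sync(); AZ=-109.5; X=np.array([.467,-.3205])
go([([*X,.14],tool(90,AZ),55,1),([*X,.045],tool(90,AZ),55,1)],vmax=40,wmax=8)
```

```text
t 28.3 [ 0.4625 -0.3229  0.2944] [179.9245   0.3066 -19.8091] q [ 45.2   7.1 -14.6  86.1   1.9  87.3 -79.1] F [-0.5  0.6  0.2] w 0.0598 gf 0.0
[[[0.011, -0.01, 0.386, 0.0, 0.0, -0.0, 0.37], [0.021, -0.02, 0.772, 0.0, 0.001, -0.001, 0.37]]]
[[[0.01, -0.009, 0.386, 0.0, 0.0, -0.0, 0.37], [0.019, -0.019, 0.772, 0.0, 0.001, -0.001, 0.37], [0.019, -0.019, 0.772, 0.0, 0.001, -0.001, 0.37]]]
[[[-0.0, -0.001, 0.238, 0.0, -0.0, 0.0, 0.37], [-0.0, -0.001, 0.475, 0.0, -0.0, 0.0, 0.37]]]
[[[-0.001, -0.0, 0.238, 0.0, -0.0, 0.0, 0.37], [-0.001, -0.0, 0.475, 0.0, -0.0, 0.0, 0.37], [-0.001, -0.0, 0.475, 0.0, -0.0, 0.0, 0.37]]]
end [ 0.467  -0.3205  0.045 ]
```

>>> jog_arm(
  motion=[
    [[0.01,-0.01,0.386,0,0,0,0.37],[0.021,-0.02,0.772,0,0,0,0.37]],
  ],
)

```text
time_s: 28.5
tool_pos: [0.4679, -0.3179, 0.2191]
tool_rot: [180.0, -0.0, -19.3]
force: [-0.2, -0.7, 0.0]
grip_width: 0.0558
grasp_force: 0.0
```

>>> jog_arm(
  motion=[
    [[0.01,-0.01,0.386,0,0,0,0.37],[0.019,-0.019,0.772,0,0,0,0.37],[0.019,-0.019,0.772,0,0,0,0.37]],
  ],
)

```text
time_s: 28.8
tool_pos: [0.4656, -0.3137, 0.1363]
tool_rot: [-179.8, 0.8, -19.3]
force: [-0.1, 0.2, -0.1]
grip_width: 0.0547
grasp_force: 0.0
```

>>> jog_arm(
  motion=[
    [[0,0,0.238,0,0,0,0.37],[0,0,0.475,0,0,0,0.37],[0,0,0.475,0,0,0,0.37]],
  ],
)

```text
time_s: 29.1
tool_pos: [0.468, -0.316, 0.0937]
tool_rot: [-180.0, 0.3, -19.4]
force: [0.2, -0.7, -0.7]
grip_width: 0.0549
grasp_force: 0.0
```

Run:
```python
from ox import *
sync(); AZ=-109.5; X=np.array([.467,-.3205])
oxim("side","side19")
go([([*X,.045],tool(90,AZ),55,0),([*X,.006],tool(90,AZ),55,1)],vmax=15,wmax=8)
```

```text
t 29.1 [ 0.468  -0.316   0.0937] [-179.9605    0.3264  -19.363 ] q [ 44.6  13.4 -15.  102.2   3.8  65.2 -81.1] F [ 0.2 -0.7 -0.7] w 0.0549 gf 0.0
side [ 0.4792 -0.3029] (84.38984680175781, 59.2777099609375) long axis az 61.78349
[[[0.002, 0.011, 0.122, -0.0, 0.0, 0.0, 0.37], [0.004, 0.023, 0.243, -0.0, 0.001, 0.0, 0.37], [0.006, 0.034, 0.365, -0.0, 0.001, 0.001, 0.37], [0.008, 0.046, 0.487, -0.0, 0.002, 0.001, 0.37]]]
[[[-0.0, 0.0, 0.13, -0.0, -0.0, -0.0, 0.37], [-0.0, 0.0, 0.26, -0.0, -0.0, -0.0, 0.37], [-0.0, 0.0, 0.39, -0.0, -0.0, -0.0, 0.37], [-0.0, 0.0, 0.39, -0.0, -0.0, -0.0, 0.37]]]
end [ 0.467  -0.3205  0.006 ]
```

>>> jog_arm(
  motion=[
    [[0,0.046,0.1,0,0,0,0.37],[0,0.046,0.243,0,0,0,0.37],[0.006,0.046,0.365,0,0.001,0,0.37],[0.008,0.046,0.487,0,0.002,0.001,0.37]],
  ],
)

```text
time_s: 29.55
tool_pos: [0.4683, -0.322, 0.0453]
tool_rot: [180.0, -0.3, -19.6]
force: [-0.6, 0.1, -0.5]
grip_width: 0.0547
grasp_force: 0.0
```

>>> jog_arm(
  motion=[
    [[0,0,0.13,0,0,0,0.37],[0,0,0.26,0,0,0,0.37],[0,0,0.39,0,0,0,0.37],[0,0,0.39,0,0,0,0.37]],
  ],
)

```text
time_s: 29.95
tool_pos: [0.467, -0.3211, 0.0049]
tool_rot: [-180.0, -0.0, -19.6]
force: [0.7, -0.4, -0.1]
grip_width: 0.0545
grasp_force: 0.0
```

>>> jog_arm(
  motion=[
    [[0,0,0,0,0,0,0.5],[0,0,0,0,0,0,0.6],[0,0,0,0,0,0,0.8],[0,0,0,0,0,0,1],[0,0,0,0,0,0,1]],
  ],
  grip_force=10,
)

```text
time_s: 30.45
tool_pos: [0.4691, -0.3225, 0.0081]
tool_rot: [179.9, -0.3, -19.6]
force: [-1.2, 0.0, 1.8]
grip_width: 0.032
grasp_force: 10.0
```

Run:
```python
from plan import *
sync(); AZ=-109.5; p,r=cmd()
go([(p+[0,0,.03],r,0,1),(p+[0,0,.10],r,0,1)],vmax=25)
```

```text
t 30.4 [ 0.4691 -0.3225  0.0081] [179.9391  -0.3477 -19.6272] q [ 44.3  18.9 -14.4 106.3   5.6  55.1 -82.2] F [-1.2  0.   1.8] w 0.0320 gf 10.0
[[[0.001, 0.0, -0.15, 0.0, 0.0, 0.0, 1.0], [0.002, 0.0, -0.3, 0.0, 0.0, 0.0, 1.0], [0.002, 0.0, -0.3, 0.0, 0.0, 0.0, 1.0]]]
[[[0.001, 0.001, -0.233, 0.0, 0.0, 0.0, 1.0], [0.003, 0.001, -0.467, 0.0, 0.0, 0.0, 1.0], [0.004, 0.001, -0.7, 0.0, 0.0, 0.0, 1.0], [0.004, 0.001, -0.7, 0.0, 0.0, 0.0, 1.0]]]
end [ 0.4691 -0.3225  0.1081]
```

>>> jog_arm(
  motion=[
    [[0,0,-0.15,0,0,0,1],[0,0,-0.3,0,0,0,1],[0,0,-0.3,0,0,0,1]],
  ],
)

```text
time_s: 30.75
tool_pos: [0.4706, -0.3234, 0.0407]
tool_rot: [179.9, -0.6, -19.6]
force: [-0.0, -0.4, -0.5]
grip_width: 0.0321
grasp_force: 10.0
```

>>> jog_arm(
  motion=[
    [[0,0,-0.233,0,0,0,1],[0,0,-0.467,0,0,0,1],[0,0,-0.7,0,0,0,1],[0,0,-0.7,0,0,0,1]],
  ],
)

```text
time_s: 31.15
tool_pos: [0.4705, -0.3234, 0.1113]
tool_rot: [179.8, -0.7, -19.6]
force: [0.1, 0.2, -0.7]
grip_width: 0.0326
grasp_force: 10.0
```

Run:
```python
from plan import *
sync(); p,r=cmd()
go([([.468,-.32,.32],r,0,0),([.46,.10,.33],tool(90,-30),0,0),([.405,.333,.27],tool(90,0),0,1)],vmax=40,wmax=6)
```

```text
t 31.1 [ 0.4705 -0.3234  0.1113] [179.8458  -0.6701 -19.6281] q [ 45.   12.4 -14.9 101.3   3.5  66.1 -80.6] F [ 0.1  0.2 -0.7] w 0.0326 gf 10.0
[[[-0.002, -0.003, -0.348, 0.0, 0.0, 0.0, 1.0], [-0.004, -0.006, -0.696, 0.0, 0.0, 0.0, 1.0]]]
[[[-0.001, -0.003, -0.348, 0.0, 0.0, 0.0, 1.0], [-0.003, -0.006, -0.696, 0.0, 0.0, 0.0, 1.0]]]
[[[-0.002, -0.003, -0.348, 0.0, 0.0, 0.0, 1.0], [-0.004, -0.006, -0.695, 0.0, 0.0, 0.0, 1.0]]]
[[[-0.099, -0.262, -0.009, 0.0, -0.0, -0.029, 1.0], [-0.198, -0.524, -0.017, 0.0, -0.0, -0.059, 1.0], [-0.297, -0.786, -0.026, 0.001, -0.001, -0.088, 1.0]]]
[[[-0.023, -0.279, -0.008, -0.0, 0.0, -0.03, 1.0], [-0.047, -0.558, -0.015, -0.0, 0.0, -0.059, 1.0], [-0.071, -0.837, -0.022, 0.0, -0.0, -0.089, 1.0]]]
[[[0.054, -0.274, -0.008, 0.0, -0.0, -0.029, 1.0], [0.108, -0.549, -0.015, 0.001, -0.0, -0.059, 1.0], [0.163, -0.824, -0.023, 0.001, -0.001, -0.088, 1.0]]]
[[[0.127, -0.25, -0.007, 0.0, 0.0, -0.03, 1.0], [0.254, -0.499, -0.014, 0.0, 0.0, -0.059, 1.0], [0.381, -0.749, -0.021, 0.0, -0.0, -0.089, 1.0]]]
[[[0.191, -0.205, -0.007, 0.001, -0.0, -0.029, 1.0], [0.382, -0.409, -0.014, 0.001, -0.0, -0.059, 1.0], [0.573, -0.614, -0.021, 0.001, -0.0, -0.088, 1.0]]]
[[[0.193, -0.183, 0.067, 0.0, -0.0, -0.019, 1.0], [0.386, -0.366, 0.134, 0.0, -0.0, -0.037, 1.0], [0.58, -0.548, 0.201, 0.0, -0.0, -0.056, 1.0]]]
[[[0.222, -0.146, 0.067, 0.0, -0.0, -0.018, 1.0], [0.444, -0.292, 0.134, 0.0, -0.0, -0.037, 1.0], [0.667, -0.438, 0.201, 0.0, -0.0, -0.055, 1.0]]]
[[[0.244, -0.106, 0.066, 0.0, -0.0, -0.019, 1.0], [0.488, -0.211, 0.133, 0.0, -0.0, -0.038, 1.0], [0.732, -0.317, 0.2, 0.0, -0.0, -0.056, 1.0], [0.732, -0.317, 0.2, 0.0, -0.0, -0.056, 1.0]]]
end [0.405 0.333 0.27 ]
```

>>> jog_arm(
  motion=[
    [[0,0,-0.348,0,0,0,1],[0,0,-0.7,0,0,0,1],[0,-0.01,-0.95,0,0,0,1],[0,-0.01,-0.95,0,0,0,1]],
  ],
)

```text
time_s: 31.55
tool_pos: [0.4701, -0.3218, 0.2059]
tool_rot: [179.9, -0.6, -19.6]
force: [0.5, 0.5, -0.7]
grip_width: 0.0322
grasp_force: 10.0
```

>>> jog_arm(
  motion=[
    [[0,0,-0.348,0,0,0,1],[0,0,-0.7,0,0,0,1],[0,-0.01,-0.95,0,0,0,1],[-0.01,-0.01,-0.95,0,0,0,1]],
  ],
)

```text
time_s: 31.95
tool_pos: [0.4685, -0.3199, 0.2999]
tool_rot: [179.9, -0.6, -19.6]
force: [1.0, -0.2, 0.7]
grip_width: 0.0324
grasp_force: 10.0
```

>>> jog_arm(
  motion=[
    [[0,0,-0.187,0,0,0,1],[0,0,-0.187,0,0,0,1]],
  ],
)

```text
time_s: 32.15
tool_pos: [0.4673, -0.3195, 0.316]
tool_rot: [179.9, -0.3, -19.6]
force: [0.8, -0.4, 0.1]
grip_width: 0.0325
grasp_force: 10.0
```

>>> jog_arm(
  motion=[
    [[-0.1,-0.262,-0.01,0,0,-0.029,1],[-0.2,-0.524,-0.017,0,0,-0.059,1],[-0.297,-0.786,-0.026,0,0,-0.088,1]],
  ],
)

```text
time_s: 32.45
tool_pos: [0.4646, -0.2341, 0.3158]
tool_rot: [180.0, -0.1, -3.6]
force: [0.1, -0.9, -1.0]
grip_width: 0.0323
grasp_force: 10.0
```

>>> jog_arm(
  motion=[
    [[-0.02,-0.279,-0.01,0,0,-0.03,1],[-0.047,-0.558,-0.015,0,0,-0.059,1],[-0.071,-0.837,-0.022,0,0,-0.089,1]],
  ],
)

```text
time_s: 32.75
tool_pos: [0.463, -0.1501, 0.3181]
tool_rot: [179.9, -0.1, 12.4]
force: [-0.5, 0.0, -0.9]
grip_width: 0.0322
grasp_force: 10.0
```

>>> jog_arm(
  motion=[
    [[0.054,-0.274,-0.01,0,0,-0.029,1],[0.108,-0.549,-0.015,0,0,-0.059,1],[0.163,-0.824,-0.023,0,0,-0.088,1]],
  ],
)

```text
time_s: 33.05
tool_pos: [0.4614, -0.0662, 0.3202]
tool_rot: [179.9, -0.0, 28.3]
force: [0.1, 0.9, -0.2]
grip_width: 0.0325
grasp_force: 10.0
```

>>> jog_arm(
  motion=[
    [[0.127,-0.25,-0.01,0,0,-0.03,1],[0.254,-0.5,-0.014,0,0,-0.059,1],[0.381,-0.749,-0.021,0,0,-0.089,1]],
  ],
)

```text
time_s: 33.35
tool_pos: [0.4598, 0.0177, 0.3222]
tool_rot: [179.8, 0.0, 44.3]
force: [0.6, -0.3, 0.0]
grip_width: 0.0324
grasp_force: 10.0
```

>>> jog_arm(
  motion=[
    [[0.19,-0.205,-0.01,0,0,-0.029,1],[0.382,-0.409,-0.014,0,0,-0.059,1],[0.573,-0.614,-0.021,0,0,-0.088,1],[0.573,-0.614,-0.021,0,0,-0.088,1]],
  ],
)

```text
time_s: 33.75
tool_pos: [0.4578, 0.1054, 0.3245]
tool_rot: [179.9, -0.0, 60.4]
force: [-0.2, 1.3, -0.5]
grip_width: 0.0325
grasp_force: 10.0
```

Run:
```python
from plan import *
print(cmd()[0]);sync(); p,r=cmd()
go([([.405,.333,.25],tool(90,0),0,1),([.405,.333,.10],tool(90,0),0,1)],vmax=40,wmax=6)
```

```text
[0.4049905  0.33299764 0.27002032]
t 33.8 [0.4578 0.1054 0.3245] [179.8743  -0.0343  60.4498] q [ 24.1  -5.3 -36.9  94.2  -3.1  90.  -42.2] F [-0.2  1.3 -0.5] w 0.0325 gf 10.0
[[[0.191, -0.176, 0.083, 0.0, -0.0, -0.018, 1.0], [0.382, -0.352, 0.165, 0.0, -0.0, -0.036, 1.0], [0.573, -0.528, 0.248, 0.0, -0.0, -0.055, 1.0]]]
[[[0.219, -0.14, 0.082, 0.0, 0.0, -0.018, 1.0], [0.437, -0.281, 0.165, 0.0, 0.0, -0.036, 1.0], [0.656, -0.421, 0.247, 0.0, 0.0, -0.054, 1.0]]]
[[[0.239, -0.102, 0.083, 0.001, 0.0, -0.019, 1.0], [0.478, -0.203, 0.165, 0.001, 0.0, -0.037, 1.0], [0.717, -0.305, 0.248, 0.001, 0.0, -0.055, 1.0], [0.717, -0.305, 0.248, 0.001, 0.0, -0.055, 1.0]]]
[[[-0.0, 0.0, 0.375, -0.0, 0.0, -0.0, 1.0], [-0.0, 0.001, 0.75, -0.0, 0.0, -0.0, 1.0]]]
[[[-0.0, 0.0, 0.375, -0.0, 0.0, -0.0, 1.0], [0.0, 0.0, 0.75, -0.0, 0.0, -0.0, 1.0], [0.0, 0.0, 0.75, -0.0, 0.0, -0.0, 1.0]]]
end [0.405 0.333 0.1  ]
```

>>> jog_arm(
  motion=[
    [[0.19,-0.176,0.083,0,0,-0.018,1],[0.38,-0.352,0.165,0,0,-0.036,1],[0.573,-0.528,0.248,0,0,-0.055,1]],
  ],
)

```text
time_s: 34.05
tool_pos: [0.4411, 0.1783, 0.2996]
tool_rot: [179.8, 0.1, 70.0]
force: [0.4, -0.9, 0.5]
grip_width: 0.0324
grasp_force: 10.0
```

>>> jog_arm(
  motion=[
    [[0.22,-0.14,0.082,0,0,-0.018,1],[0.437,-0.281,0.165,0,0,-0.036,1],[0.656,-0.421,0.247,0,0,-0.054,1]],
  ],
)

```text
time_s: 34.35
tool_pos: [0.4239, 0.2546, 0.2748]
tool_rot: [179.8, 0.1, 79.8]
force: [0.6, -0.7, -0.9]
grip_width: 0.0324
grasp_force: 10.0
```

>>> jog_arm(
  motion=[
    [[0.24,-0.1,0.083,0,0,-0.019,1],[0.478,-0.203,0.165,0,0,-0.037,1],[0.717,-0.305,0.248,0,0,-0.055,1],[0.717,-0.305,0.248,0,0,-0.055,1]],
  ],
)

```text
time_s: 34.75
tool_pos: [0.4043, 0.333, 0.2492]
tool_rot: [180.0, 0.0, 90.0]
force: [0.8, 0.2, -0.3]
grip_width: 0.0321
grasp_force: 10.0
```

>>> jog_arm(
  motion=[
    [[0,0,0.375,0,0,0,1],[0,0,0.75,0,0,0,1],[0,0,0.75,0,0,0,1]],
  ],
)

```text
time_s: 35.05
tool_pos: [0.4055, 0.3256, 0.1712]
tool_rot: [-179.8, 0.4, 89.5]
force: [-0.6, -0.8, -0.5]
grip_width: 0.0323
grasp_force: 10.0
```

Run:
```python
from plan import *
print(cmd()[0]);sync(); p,r=cmd(); X=[.405,.333]
z=np.load("pics/top0.npz"); P=cloud("top",z['d'])
k=(abs(P[...,0]-.37)<.08)&(abs(P[...,1]-.325)<.05); print("nb z",np.median(P[k][:,2]), "desk",np.median(P[(abs(P[...,0]-.6)<.05)&(abs(P[...,1]+.3)<.05)][:,2]))
go([([*X,.10],tool(90,0),0,1),([*X,.030],tool(90,0),0,0),([*X,.010],tool(90,0),0,1)],vmax=25,wmax=6)
```

```text
[0.40495151 0.33299064 0.09999059]
t 35.0 [0.4055 0.3256 0.1712] [-179.7731    0.4444   89.4838] q [  7.3   8.3 -52.7 101.8   7.1  73.7 -47.7] F [-0.6 -0.8 -0.5] w 0.0323 gf 10.0
nb z 0.012967693002362557 desk 0.0032020916845214575
[[[0.027, -0.001, 0.237, -0.0, 0.001, -0.001, 1.0], [0.053, -0.002, 0.474, -0.001, 0.002, -0.002, 1.0], [0.08, -0.003, 0.712, -0.001, 0.002, -0.003, 1.0], [0.08, -0.003, 0.712, -0.001, 0.002, -0.003, 1.0]]]
[[[-0.0, 0.0, 0.233, -0.0, 0.0, 0.0, 1.0], [0.0, 0.001, 0.466, -0.0, 0.0, 0.0, 1.0], [0.001, 0.001, 0.7, -0.0, 0.0, 0.0, 1.0]]]
[[[-0.0, -0.0, 0.2, -0.0, 0.0, 0.0, 1.0], [-0.0, -0.0, 0.2, -0.0, 0.0, 0.0, 1.0]]]
end [0.405 0.333 0.01 ]
```

>>> jog_arm(
  motion=[
    [[0.027,0,0.237,0,0,0,1],[0.053,0,0.474,0,0.002,-0.002,1],[0.08,0,0.71,0,0.002,-0.003,1],[0.08,0,0.71,0,0.002,-0.003,1]],
  ],
)

```text
time_s: 35.45
tool_pos: [0.4079, 0.3354, 0.1039]
tool_rot: [180.0, -0.1, 90.0]
force: [0.0, -0.6, -0.7]
grip_width: 0.0325
grasp_force: 10.0
```

>>> jog_arm(
  motion=[
    [[0,0,0.233,0,0,0,1],[0,0,0.466,0,0,0,1],[0,0,0.7,0,0,0,1],[0,0,0.7,0,0,0,1]],
  ],
)

```text
time_s: 35.85
tool_pos: [0.4088, 0.3356, 0.0347]
tool_rot: [179.9, -0.1, 90.0]
force: [-0.0, -0.1, -0.8]
grip_width: 0.0324
grasp_force: 10.0
```

Run:
```python
from plan import *
sync(); p,r=cmd(); X=[.405,.333]
go([([*X,.008],tool(90,0),0,2)],vmax=10,wmax=6)
```

```text
t 35.9 [0.4088 0.3356 0.0347] [179.9093  -0.1258  89.9639] q [  1.9  18.8 -50.1 109.6  16.7  59.  -55.4] F [-0.  -0.1 -0.8] w 0.0324 gf 10.0
[[[-0.009, -0.013, 0.089, 0.0, -0.0, -0.0, 1.0], [-0.017, -0.026, 0.178, 0.0, -0.0, -0.0, 1.0], [-0.026, -0.039, 0.267, 0.001, -0.001, -0.0, 1.0], [-0.026, -0.039, 0.267, 0.001, -0.001, -0.0, 1.0], [-0.026, -0.039, 0.267, 0.001, -0.001, -0.0, 1.0]]]
end [0.405 0.333 0.008]
```

>>> jog_arm(
  motion=[
    [[0,0,0.09,0,0,0,1],[0,0,0.18,0,0,0,1],[0,0,0.267,0,0,0,1],[0,0,0.267,0,0,0,1]],
  ],
)

```text
time_s: 36.25
tool_pos: [0.4091, 0.3363, 0.0078]
tool_rot: [179.8, -0.2, 90.0]
force: [-1.2, -0.1, -0.2]
grip_width: 0.0324
grasp_force: 10.0
```

>>> jog_arm(
  motion=[
    [[0,0,0.03,0,0,0,1],[0,0,0.05,0,0,0,1],[0,0,0.05,0,0,0,1]],
  ],
)

```text
time_s: 36.55
tool_pos: [0.4096, 0.3368, 0.0035]
tool_rot: [179.8, -0.2, 90.0]
force: [0.5, -0.7, -1.1]
grip_width: 0.0323
grasp_force: 10.0
```

>>> jog_arm(
  motion=[
    [[0,0,0.03,0,0,0,1],[0,0,0.03,0,0,0,1]],
  ],
)

```text
time_s: 36.75
tool_pos: [0.4096, 0.3367, 0.0004]
tool_rot: [179.8, -0.2, 90.0]
force: [-0.3, -0.4, -1.5]
grip_width: 0.0327
grasp_force: 10.0
```

>>> jog_arm(
  motion=[
    [[0,0,0.015,0,0,0,1],[0,0,0.015,0,0,0,1]],
  ],
)

```text
time_s: 36.95
tool_pos: [0.4096, 0.3368, -0.001]
tool_rot: [179.8, -0.2, 90.0]
force: [-0.0, 0.2, -0.8]
grip_width: 0.0321
grasp_force: 10.0
```

>>> jog_arm(
  motion=[
    [[0,0,0.015,0,0,0,1],[0,0,0.015,0,0,0,1]],
  ],
)

```text
time_s: 37.15
tool_pos: [0.4096, 0.3368, -0.0025]
tool_rot: [179.8, -0.2, 90.0]
force: [-0.5, -0.2, 0.2]
grip_width: 0.0322
grasp_force: 10.0
```

>>> jog_arm(
  motion=[
    [[0,0,0.015,0,0,0,1],[0,0,0.015,0,0,0,1]],
  ],
)

```text
time_s: 37.35
tool_pos: [0.4099, 0.337, -0.0033]
tool_rot: [179.7, -0.2, 90.0]
force: [-1.1, -1.2, 5.8]
grip_width: 0.032
grasp_force: 10.0
```

>>> jog_arm(
  motion=[
    [[0,0,-0.008,0,0,0,1],[0,0,-0.008,0,0,0,0.6],[0,0,-0.008,0,0,0,0.55],[0,0,-0.008,0,0,0,0.45],[0,0,-0.008,0,0,0,0.4]],
  ],
)

```text
time_s: 37.85
tool_pos: [0.4097, 0.3369, -0.0031]
tool_rot: [179.8, -0.2, 90.0]
force: [-0.0, 0.5, -0.6]
grip_width: 0.0473
grasp_force: 0.0
```

>>> jog_arm(
  motion=[
    [[0,0,-0.1,0,0,0,0.38],[0,0,-0.3,0,0,0,0.38],[0,0,-0.5,0,0,0,0.38],[0,0,-0.7,0,0,0,0.38],[0,0,-0.95,0,0,0,0.38]],
  ],
)

```text
time_s: 38.35
tool_pos: [0.4088, 0.3363, 0.0929]
tool_rot: [179.8, -0.2, 90.0]
force: [1.5, -0.5, 1.7]
grip_width: 0.0542
grasp_force: 0.0
```

>>> jog_arm(
  motion=[
    [[0,0,-0.4,0,0,0,0.3],[0,0,-0.8,0,0,0,0.2],[0,0,-0.95,0,0,0,0.1],[0,0,-0.95,0,0,0,0.1]],
  ],
)

```text
time_s: 38.75
tool_pos: [0.4101, 0.3373, 0.1898]
tool_rot: [179.5, -0.4, 90.0]
force: [-0.3, -0.4, -1.4]
grip_width: 0.0749
grasp_force: 0.0
```

>>> jog_arm(
  motion=[
    [[0.45,0,-0.4,0,0,0,0],[0.9,0,-0.6,0,0,0,0],[0.98,0,-0.6,0,0,0,0],[0.98,0,-0.6,0,0,0,0]],
  ],
)

```text
time_s: 39.15
tool_pos: [0.4066, 0.4366, 0.2463]
tool_rot: [179.9, -0.3, 90.3]
force: [-0.2, -0.1, -0.2]
grip_width: 0.0864
grasp_force: 0.0
```

>>> jog_arm(
  motion=[
    [[0.45,0,0,0,0,0,0],[0.9,0,0,0,0,0,0],[0.98,0,0,0,0,0,0],[0.98,0,0,0,0,0,0]],
  ],
)

```text
time_s: 39.55
tool_pos: [0.4071, 0.5318, 0.2452]
tool_rot: [179.9, -0.1, 90.2]
force: [0.1, -0.5, 0.1]
grip_width: 0.0871
grasp_force: 0.0
```

Run:
```python
from plan import *
sync(); racklid("20")
T=np.load("pics/top20.npz")['im'];S=np.load("pics/side20.npz")['im']
f=lambda im,c:cv2.resize(im[c[1]-70:c[1]+70,c[0]-95:c[0]+95],(400,295),interpolation=cv2.INTER_CUBIC)
a=proj("top",[.45,.22,.05])[0].astype(int); b=proj("side",[.45,.25,.05])[0].astype(int)
cv2.imwrite("pics/m7.png",cv2.convertScaleAbs(np.hstack([f(T,a),f(S,b)])[:,:,::-1],alpha=1.5))
z=np.load("pics/top20.npz"); P=cloud("top",z['d']); k=(abs(P[...,0]-.41)<.06)&(abs(P[...,1]-.335)<.06)&(P[...,2]>.028)&(P[...,2]<.07); print("ox",k.sum(),P[k].mean(0) if k.any() else '',np.percentile(P[k],[2,98],axis=0) if k.any() else '')
```

```text
t 39.5 [0.4071 0.5318 0.2452] [179.9385  -0.079   90.1631] q [-18.5  28.3 -53.4  74.6  22.4  87.7 -69.1] F [ 0.1 -0.5  0.1] w 0.0871 gf 0.0
side 288 [0.644  0.0865 0.1162] [[0.635, 0.021, 0.08], [0.653, 0.161, 0.152]]
top 243 [0.6438 0.0932 0.1264] [[0.631, 0.025, 0.063], [0.652, 0.161, 0.152]]
ox 135 [0.4086 0.3327 0.0404] [[0.3935 0.3063 0.0321]
 [0.4243 0.36   0.0472]]
```

View pics/m7.png

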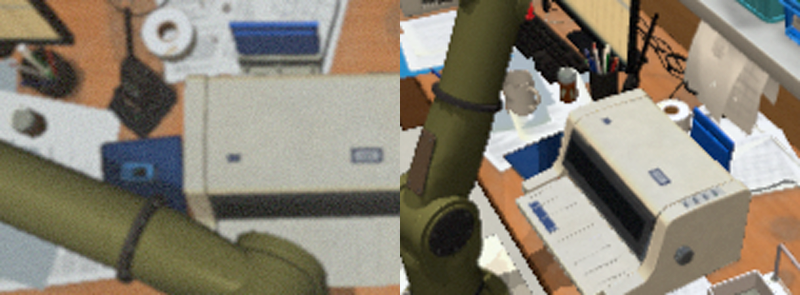

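The picture shows the blue lid standing in the rack slot behind the printer (left view, around 275,40). The oximeter lies on the notebook at about (138,170), and the arm is clear of both.

```bash
python3 -c "
from cell import env
print(env.sign_off())"
```

```text
the job is handed in; nothing more can be done
None
```

The job is handed in at about 40 s: the lid was tipped onto the wire rest, let go, then stood lip up in the middle of the rack slot, and the oximeter is upright and wholly on the notebook (sign-off returned no verdict).

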